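# Refit the sample bean coolers after washing

## Task

The bean coolers on the counter have been washed and must be made ready for the next roast. In every cooler that is there, stand a chaff pan flat on the floor of the well, lay a perforated screen over it and press the screen down until it is fully home and sits level on its seat all round, and turn the fan dial to 6, the long mark on its scale. Any pan and screen fit any cooler; leave the other things on the counter where they are.

Things in the scene. Friction and masses are not known exactly. Their poses are not given: they have to be found in the camera images.
- cooler1: grey benchtop bean cooler, 2.5 kg, standing on the counter, 170 x 116 mm, deck 76 mm high (2 or 3 of the three present; absent ones read None). Origin: middle of the underside, on the counter; own +x from dial to well. Well axis at own (25, 0) mm: recess 94 mm across, 6 mm deep, whose bottom is the screen's seat, a ledge 70 mm high; inside it the well is 72 mm across, its floor 30 mm high
- well1 (a point): cooler 1: point on the well axis at seat height, 70 mm. On the seat's ledge (36 to 47 mm from the axis) three black seal lips, 120 degrees apart, stand 4 mm up: a screen just laid in rests on them, 4 mm too high. Each lip yields at 3 N (so 9 to 10 N pressed in the middle, 15 N is ample) and stays down once pressed
- knob1 (a point): cooler 1: point on the dial's vertical axis, own (-58, 0) mm, 20 mm above the deck (96 mm above the counter). The dial is a black knob with an upright grip bar 34 x 12 mm, from 6 to 26 mm above the deck
- dial1 (a joint): fan dial of cooler 1, rad, 0 to 4.712, grows clockwise seen from above, stays where left (light friction). White pointer line on one half of the grip bar; 11 white ticks for 0 to 10, 0.4712 apart; 6 (2.827) is the long thick tick. Pointer's direction (and the bar's) from the cooler's own +x, anticlockwise: 2.356 - value
- cooler2: grey benchtop bean cooler, 2.5 kg, standing on the counter, 170 x 116 mm, deck 76 mm high (2 or 3 of the three present; absent ones read None). Origin: middle of the underside, on the counter; own +x from dial to well. Well axis at own (25, 0) mm: recess 94 mm across, 6 mm deep, whose bottom is the screen's seat, a ledge 70 mm high; inside it the well is 72 mm across, its floor 30 mm high
- well2 (a point): cooler 2: point on the well axis at seat height, 70 mm. On the seat's ledge (36 to 47 mm from the axis) three black seal lips, 120 degrees apart, stand 4 mm up: a screen just laid in rests on them, 4 mm too high. Each lip yields at 3 N (so 9 to 10 N pressed in the middle, 15 N is ample) and stays down once pressed
- knob2 (a point): cooler 2: point on the dial's vertical axis, own (-58, 0) mm, 20 mm above the deck (96 mm above the counter). The dial is a black knob with an upright grip bar 34 x 12 mm, from 6 to 26 mm above the deck
- dial2 (a joint): fan dial of cooler 2, rad, 0 to 4.712, grows clockwise seen from above, stays where left (light friction). White pointer line on one half of the grip bar; 11 white ticks for 0 to 10, 0.4712 apart; 6 (2.827) is the long thick tick. Pointer's direction (and the bar's) from the cooler's own +x, anticlockwise: 2.356 - value
- cooler3: grey benchtop bean cooler, 2.5 kg, standing on the counter, 170 x 116 mm, deck 76 mm high (2 or 3 of the three present; absent ones read None). Origin: middle of the underside, on the counter; own +x from dial to well. Well axis at own (25, 0) mm: recess 94 mm across, 6 mm deep, whose bottom is the screen's seat, a ledge 70 mm high; inside it the well is 72 mm across, its floor 30 mm high
- well3 (a point): cooler 3: point on the well axis at seat height, 70 mm. On the seat's ledge (36 to 47 mm from the axis) three black seal lips, 120 degrees apart, stand 4 mm up: a screen just laid in rests on them, 4 mm too high. Each lip yields at 3 N (so 9 to 10 N pressed in the middle, 15 N is ample) and stays down once pressed
- knob3 (a point): cooler 3: point on the dial's vertical axis, own (-58, 0) mm, 20 mm above the deck (96 mm above the counter). The dial is a black knob with an upright grip bar 34 x 12 mm, from 6 to 26 mm above the deck
- dial3 (a joint): fan dial of cooler 3, rad, 0 to 4.712, grows clockwise seen from above, stays where left (light friction). White pointer line on one half of the grip bar; 11 white ticks for 0 to 10, 0.4712 apart; 6 (2.827) is the long thick tick. Pointer's direction (and the bar's) from the cooler's own +x, anticlockwise: 2.356 - value
- screen1: a loose flat perforated steel screen, disc 84 mm across and 5 mm thick, 120 g, with a black upright handle pin in its centre, 14 mm across, from 5 to 30 mm above the underside. Origin: middle of its underside; z along the pin. All screens are alike and fit any cooler
- screen2: a loose flat perforated steel screen, disc 84 mm across and 5 mm thick, 120 g, with a black upright handle pin in its centre, 14 mm across, from 5 to 30 mm above the underside. Origin: middle of its underside; z along the pin. All screens are alike and fit any cooler
- screen3: a loose flat perforated steel screen, disc 84 mm across and 5 mm thick, 120 g, with a black upright handle pin in its centre, 14 mm across, from 5 to 30 mm above the underside. Origin: middle of its underside; z along the pin. All screens are alike and fit any cooler
- pan1: a loose round aluminium chaff pan: shallow dish 60 mm across with a rim 10 mm high, 90 g, with an upright steel pin in its centre, 12 mm across, its top 30 mm above the underside. Origin: middle of its underside; z along the pin. All pans are alike and fit any cooler
- pan2: a loose round aluminium chaff pan: shallow dish 60 mm across with a rim 10 mm high, 90 g, with an upright steel pin in its centre, 12 mm across, its top 30 mm above the underside. Origin: middle of its underside; z along the pin. All pans are alike and fit any cooler
- pan3: a loose round aluminium chaff pan: shallow dish 60 mm across with a rim 10 mm high, 90 g, with an upright steel pin in its centre, 12 mm across, its top 30 mm above the underside. Origin: middle of its underside; z along the pin. All pans are alike and fit any cooler
- spoon: metal spoon, 150 mm, lying between the coolers; not part of the job, leave it alone. Origin: under its middle
- brush: small brush, 150 mm, lying between the coolers; not part of the job, leave it alone. Origin: under its middle
- grinder: dark metal hand grinder, 50 mm across, 150 mm tall, standing; not part of the job, leave it alone. Origin: under its middle
- tin: metal can, 72 mm across, 100 mm tall; not part of the job, leave it alone. Origin: under its middle
- cup: white cup, 80 mm across, 60 mm tall; not part of the job, leave it alone. Origin: under its middle
- jar: amber jar, 70 mm across, 110 mm tall; not part of the job, leave it alone. Origin: under its middle

How it is judged:
At the end, for the whole second after the job is handed in: In each cooler present: a pan flat on the well floor (3 mm, 12 mm off axis, 0.06 rad); over it a screen at rest on its seat (under 1.6 mm above the ledge, 7 mm off axis, tilt under 0.03 rad); dial at 6 within 0.12 rad. Bystanders moved under 30 mm, not tipped (((horizontal distance between pan1 and well1 below 0.012 m and z of pan1 in the frame of cooler1 below 0.033 m and angle between pan1's own z axis and vertical below 0.06 rad) or (horizontal distance between pan2 and well1 below 0.012 m and z of pan2 in the frame of cooler1 below 0.033 m and angle between pan2's own z axis and vertical below 0.06 rad) or (horizontal distance between pan3 and well1 below 0.012 m and z of pan3 in the frame of cooler1 below 0.033 m and angle between pan3's own z axis and vertical below 0.06 rad)) and ((horizontal distance between screen1 and well1 below 0.007 m and z of screen1 in the frame of cooler1 between 0.067 and 0.0716 m and angle between screen1's own z axis and vertical below 0.03 rad and linear speed of screen1 below 0.02 m/s) or (horizontal distance between screen2 and well1 below 0.007 m and z of screen2 in the frame of cooler1 between 0.067 and 0.0716 m and angle between screen2's own z axis and vertical below 0.03 rad and linear speed of screen2 below 0.02 m/s) or (horizontal distance between screen3 and well1 below 0.007 m and z of screen3 in the frame of cooler1 between 0.067 and 0.0716 m and angle between screen3's own z axis and vertical below 0.03 rad and linear speed of screen3 below 0.02 m/s)) and value of joint dial1 between 2.707 and 2.947 rad and ((horizontal distance between pan1 and well2 below 0.012 m and z of pan1 in the frame of cooler2 below 0.033 m and angle between pan1's own z axis and vertical below 0.06 rad) or (horizontal distance between pan2 and well2 below 0.012 m and z of pan2 in the frame of cooler2 below 0.033 m and angle between pan2's own z axis and vertical below 0.06 rad) or (horizontal distance between pan3 and well2 below 0.012 m and z of pan3 in the frame of cooler2 below 0.033 m and angle between pan3's own z axis and vertical below 0.06 rad)) and ((horizontal distance between screen1 and well2 below 0.007 m and z of screen1 in the frame of cooler2 between 0.067 and 0.0716 m and angle between screen1's own z axis and vertical below 0.03 rad and linear speed of screen1 below 0.02 m/s) or (horizontal distance between screen2 and well2 below 0.007 m and z of screen2 in the frame of cooler2 between 0.067 and 0.0716 m and angle between screen2's own z axis and vertical below 0.03 rad and linear speed of screen2 below 0.02 m/s) or (horizontal distance between screen3 and well2 below 0.007 m and z of screen3 in the frame of cooler2 between 0.067 and 0.0716 m and angle between screen3's own z axis and vertical below 0.03 rad and linear speed of screen3 below 0.02 m/s)) and value of joint dial2 between 2.707 and 2.947 rad and ((horizontal distance between pan1 and well3 below 0.012 m and z of pan1 in the frame of cooler3 below 0.033 m and angle between pan1's own z axis and vertical below 0.06 rad) or (horizontal distance between pan2 and well3 below 0.012 m and z of pan2 in the frame of cooler3 below 0.033 m and angle between pan2's own z axis and vertical below 0.06 rad) or (horizontal distance between pan3 and well3 below 0.012 m and z of pan3 in the frame of cooler3 below 0.033 m and angle between pan3's own z axis and vertical below 0.06 rad)) and ((horizontal distance between screen1 and well3 below 0.007 m and z of screen1 in the frame of cooler3 between 0.067 and 0.0716 m and angle between screen1's own z axis and vertical below 0.03 rad and linear speed of screen1 below 0.02 m/s) or (horizontal distance between screen2 and well3 below 0.007 m and z of screen2 in the frame of cooler3 between 0.067 and 0.0716 m and angle between screen2's own z axis and vertical below 0.03 rad and linear speed of screen2 below 0.02 m/s) or (horizontal distance between screen3 and well3 below 0.007 m and z of screen3 in the frame of cooler3 between 0.067 and 0.0716 m and angle between screen3's own z axis and vertical below 0.03 rad and linear speed of screen3 below 0.02 m/s)) and value of joint dial3 between 2.707 and 2.947 rad); the robot touches nothing.
It fails at once if a bystander (spoon, brush, grinder, tin, cup, jar) is moved more than 30 mm (distance of any of spoon, brush, grinder, tin, cup, jar from where it was at the start of the episode above 0.03 m).
It fails at once if the grinder, tin, cup or jar is tipped over (angle between any of grinder, tin, cup, jar's own z axis and vertical above 0.5 rad).
Of cooler1, cooler2, cooler3 only 2 to 3 are there at a start; the rules pass over those that are not, and their reading is None.
At some moment in a run one of screen1, screen2, screen3, pan1, pan2, pan3 may be knocked a few centimetres aside while the robot is not near it.
It also fails if it takes over 210 s, if anything falls off the work surface, if the arm or the gripper's body presses on something with over 40 N, if the wrist force passes 120 N, or if a joint passes its speed limit or range.

## Robot

A 7-joint arm with a two-finger parallel gripper is mounted at the origin on the work surface. World frame = base frame: x ahead of the robot, y to its left, z up, the work surface at z = 0. Lengths are in m, angles in rad, forces in N, time in s.
With the tool pointing down it reaches from about 0.4 to 0.875 m from the base axis. Payload 19.3 kg.
Tool frame: the origin (TCP) lies at the very end of the fingers, on their centre line; the grasp point (between the pads) lies 19 mm behind it (arm.grasp_offset is the distance from the TCP to the grasp point, in m); z points along the fingers, y is the line along which they close (so a half turn about z gives the same grasp; the last joint's range is limited). The gripper opens to 85 mm and grips with 20 to 120 N. Pads are 22 mm wide; open, the fingers measure 114 mm over their backs; the gripper's body (76 mm by 85 mm) begins 54 mm behind the grasp point. The pads swing forward as they close: fully open they stand 13 mm farther back than shut.
Start: joints at [1.219, 0.521, -0.036, 1.599, 0.021, 1.021, -0.113], TCP at [0.174, -0.6, 0.231] pointing down, gripper open.
Joint ranges: [-2.91, 2.91], [-0.3, 2.13], [-1.5, 1.42], [0.17, 2.43], [-1.26, 4.41], [0.16, 1.93], [-2.52, 2.52]. Speed limits (rad/s): [1.89, 1.89, 2.39, 2.39, 3.01, 3.01, 3.01].

## Interface

Orientations are given as a unit quaternion [w, x, y, z].
In Python, from station import arm gives the robot as it stands. The module is installed in compiled form; this text tells all that it offers.
- The arm moves only by the tool jog_arm, never from a script. Its argument "deltas" is a list of rows, each a list of 7 numbers: the turn, a rotation vector about the tool's x, y, z in degrees, then the shift along the tool's x, y, z in cm, then the closure, from -1 (fully open) to 1 (shut). A call has 1 to 5 rows; each row shifts and turns the commanded pose from where the row before left it, along the tool's axes as they then stand; what a row does not reach is not made up. A row lasts 1/10 s, in which the tool goes at most 50 mm and 8.59 degrees, less where a joint would pass 70% of its speed; a pose out of reach is approached as far as the arm can. A call with a gripper value outside its range is refused whole. The fingers move at their own pace and stop on an object; "squeeze" is the grip in N (left out, the last holds). Time passes only in rows, so rows that do not move let the fingers close. It gives the time, the measured TCP pose, the force, the opening and the grip force at its end, in the units of the state.
- arm.get_obs(): the state, without advancing time (a new reading comes with each control period).
- arm.read_camera(name): name is "scene" or "top"; returns the picture (480x640x3 uint8, blue, green, red); there is no depth.
- arm.calibration(name): a dict with "mtx" (3x3 intrinsics, pixels), "R" (3x3) and "t" (3): a world point X has camera coordinates R X + t. Camera axes: x right, y down, z forward; pixel columns grow to the right and rows downward; lengths in m; the calibration is good to about 2 mm. A picture is of the moment at which its call begins. calibration takes no time and is no camera call.
- arm.sign_off(): hands the job in; it is judged then, once.
The state is a dict: "time_s": time; "joints": joint angles; "joint_vel": joint speeds; "effort": joint torques, N m; "tool_pos": TCP position; "eef_rot": TCP orientation; "wrist_force": force on the tool from outside, world axes, zero at the start; "moment": the same for the moment, N m; "gripper_width": finger opening in m; "grasp_force": force on a finger pad.
Only numpy, scipy, OpenCV 4.12 (cv2) and the standard library are available. Lean on these libraries where they do the work, as an engineer would, in place of code of your own. Each camera call takes 0.05 s, during which the arm holds its last target. There are 200 camera calls.

## Working session

There is one attempt and no reset: what is moved stays moved. The work goes in short steps, Python scripts to look and compute and a tool call to move; the robot and the scene stay as the last step left them, time stands still between calls to the robot, and variables do not carry over. Pictures are saved under pics/ and viewed, at most 14 in all, crops included, and the job is handed in when it is done.

Besides the shell and the picture viewer there is one more tool, called after "Request:" as name([rows], argument=value, ...), one row to a line, values as JSON. jog_arm: Moves the arm, as the interface text tells. Its arguments: {"type":"object","properties":{"deltas":{"type":"array","items":{"type":"array","items":{"type":"number"}}},"squeeze":{"type":"number"}},"required":["deltas"]}

```bash
mkdir -p pics; python3 - <<'E'
from station import arm
import cv2
o=arm.get_obs()
for k in o: print(k,o[k])
for n in ("scene","top"):
    cv2.imwrite(f"pics/{n}0.png",arm.read_camera(n)); c=arm.calibration(n); print(n,c)
E
```

```text
time_s 0.0
joints [ 1.21878302  0.52200404 -0.03631004  1.59999129  0.02116547  1.02108578
 -0.11276704]
joint_vel [ 0.00101075 -0.00044947  0.00082941 -0.00142184  0.00062951 -0.00113037
 -0.00087633]
effort [ 3.77912102e-04 -9.27118635e+01  1.98015444e+00 -3.69919288e+01
  1.78277458e-02  8.44241964e-03  3.12415591e-05]
tool_pos [ 0.1736852  -0.60004166  0.23073811]
eef_rot [-5.42216365e-04  9.90089653e-01  1.40435654e-01 -1.05884259e-04]
wrist_force [-1.26820534  0.00871815  0.44761862]
moment [-0.02557715 -0.02955053  0.03639175]
grasp_force 0.0
gripper_width 0.08534703229627365
scene {'mtx': array([[438.58087383,   0.        , 321.23620357],
       [  0.        , 438.58087383, 239.74946053],
       [  0.        ,   0.        ,   1.        ]]), 'R': array([[ 0.30813407,  0.95117644,  0.01779797],
       [ 0.51625743, -0.15146928, -0.84293258],
       [-0.79908176,  0.26892458, -0.53772475]]), 't': array([-0.1551116 , -0.17661362,  1.35684036])}
top {'mtx': array([[614.52746983,   0.        , 312.32629995],
       [  0.        , 614.52746983, 241.68295973],
       [  0.        ,   0.        ,   1.        ]]), 'R': array([[ 0.02069078, -0.99978151, -0.00296962],
       [-0.99336276, -0.02022161, -0.11323215],
       [ 0.11314736,  0.00529277, -0.99356412]]), 't': array([-0.00641013,  0.493274  ,  1.38094499])}
```

View pics/top0.png

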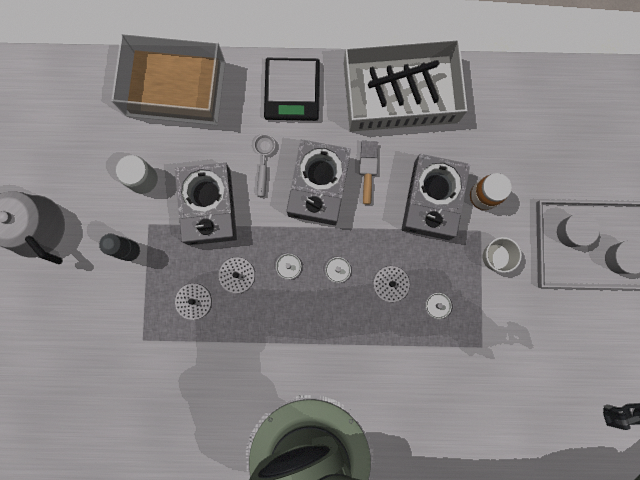

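View pics/scene0.png

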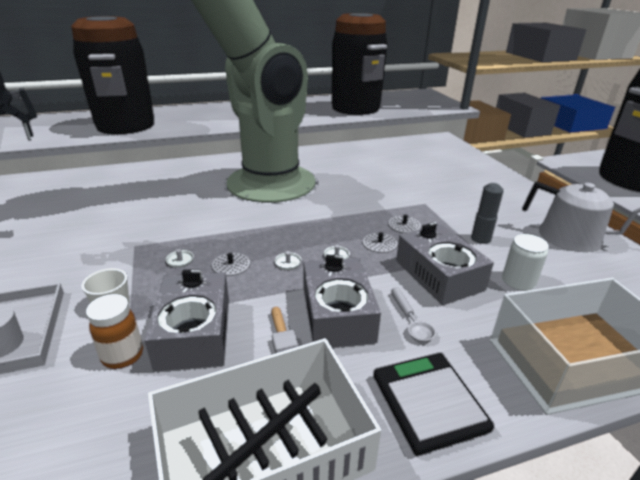

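```bash
cat > h.py <<'E'
from station import arm
import cv2, numpy as np
def ray(cam,uv,z):
    "pixel -> world point on plane z"
    c=arm.calibration(cam); C=-c["R"].T@c["t"]
    d=c["R"].T@np.linalg.inv(c["mtx"])@np.array([uv[0],uv[1],1.])
    return C+d*(z-C[2])/d[2]
def proj(cam,X):
    c=arm.calibration(cam); p=c["mtx"]@(c["R"]@np.asarray(X,float)+c["t"]); return p[:2]/p[2]
def blobs(m,amin,amax):
    cs,_=cv2.findContours(m,cv2.RETR_EXTERNAL,cv2.CHAIN_APPROX_NONE)
    return [c for c in cs if amin<cv2.contourArea(c)<amax and len(c)>5]
E
python3 - <<'E'
from h import *
im=cv2.imread("pics/top0.png"); g=cv2.cvtColor(im,cv2.COLOR_BGR2GRAY)
P=[cv2.resize(im[y:y+100,x:x+88],None,fx=3,fy=3,interpolation=cv2.INTER_CUBIC) for x,y in((162,148),(275,128),(393,143))]
top=np.hstack(P); b=cv2.resize(im[250:325,148:478],(792,180),interpolation=cv2.INTER_CUBIC)
cv2.imwrite("pics/c1.png",np.vstack([top,b]))
roi=np.zeros_like(g); roi[135:325,150:470]=255
m=((g>150)&(roi>0)).astype(np.uint8)*255
m[:]=cv2.morphologyEx(m,cv2.MORPH_CLOSE,np.ones((3,3)))
for c in blobs(m,200,3000):
    h=cv2.convexHull(c); (x,y),(w,hh),a=cv2.fitEllipse(h); print("bright",np.round([x,y,w,hh,a],1),cv2.contourArea(h))
m=((g<35)&(roi>0)).astype(np.uint8)*255
for c in blobs(m,30,3000):
    (x,y),s,a=cv2.minAreaRect(c);print("dark",np.round([x,y,*s,a],1))
E
```

```text
bright [438.4 305.   23.9  25.4 123. ] 455.5
bright [191.2 301.4  32.4  34.7   6.4] 396.0
bright [236.8 273.6  32.5  34.  125.8] 520.0
bright [337.6 269.3  24.8  24.9 129.6] 462.0
bright [288.1 265.8  24.6  24.9  83.2] 455.0
bright [157.8 213.5  20.9  36.  170.3] 403.0
bright [204.6 191.8  42.6  43.9  56.1] 1361.5
bright [439.2 183.6  39.7  42.8 102.4] 1306.5
bright [320.6 169.5  40.2  42.6  31.9] 1306.0
bright [387.7 175.6  51.7 115.7  30.5] 3239.0
dark [427.5 233.4  51.4   3.8  11.7]
dark [206.1 228.4   9.3  15.6  61.7]
dark [311.4 218.7  48.    3.   10.6]
dark [433.5 219.5  15.   15.   90. ]
dark [313.5 204.   14.   15.   90. ]
dark [200.6 192.5  14.1  26.   16.3]
dark [435.8 186.4  25.   21.5  26.6]
dark [231.1 203.   72.3   4.3  86.7]
dark [320.6 172.2  23.3  26.2  79.7]
```

View pics/c1.png

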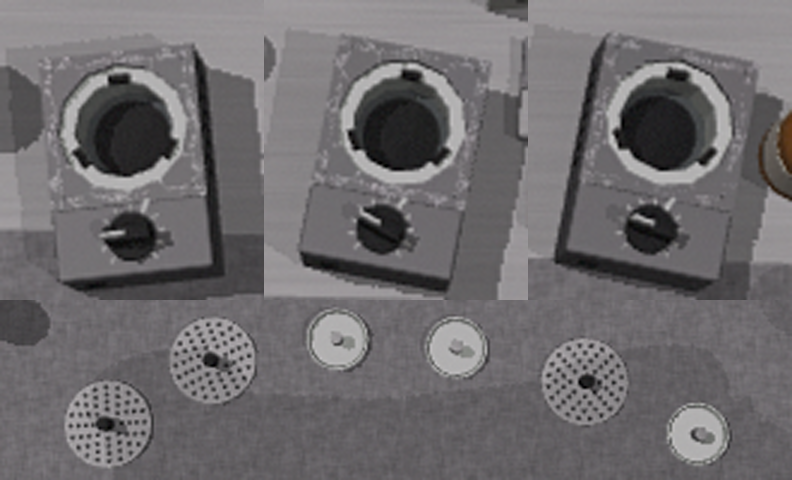

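```bash
cat >> h.py <<'E'
def disc(g,x,y,r,th,k=5):
    "centre of a bright disc near pixel x,y"
    y0,x0=int(y-r),int(x-r)
    m=(g[y0:y0+2*r,x0:x0+2*r]>th).astype(np.uint8)*255
    m=cv2.morphologyEx(m,cv2.MORPH_CLOSE,cv2.getStructuringElement(cv2.MORPH_ELLIPSE,(k,k)))
    m=cv2.morphologyEx(m,cv2.MORPH_OPEN,np.ones((3,3)))
    c=max(blobs(m,50,1e5),key=cv2.contourArea); e=cv2.fitEllipse(cv2.convexHull(c))
    return np.array(e[0])+(x0,y0),e[1]
E
python3 - <<'E'
from h import *
im=cv2.imread("pics/top0.png"); g=cv2.cvtColor(im,cv2.COLOR_BGR2GRAY)
sc=cv2.imread("pics/scene0.png")
def show(n,X,col):
    u=proj("scene",X); cv2.circle(sc,tuple(int(v*8) for v in u),24,col,-1,cv2.LINE_AA,3); print(n,np.round(X*1000,1))
for n,x,y in(("s1",193,301),("s2",237,275),("s3",391,284)):
    c,s=disc(g,x,y,25,125); print(c,np.array(s)/445*1000); show(n,ray("top",c,.005)+[0,0,.025],(0,0,255))
for n,x,y in(("p1",289,266),("p2",338,270),("p3",438,306)):
    c,s=disc(g,x,y,20,150); print(c,np.array(s)/445*1000); show(n,ray("top",c,.01)+[0,0,.02],(255,0,0))
K=[(205.3,227),(314.3,204),(433.7,219)]
W=[(204.6,191.8),(320.6,169.5),(439.2,183.6)]
for i in range(3):
    w=ray("top",W[i],.07);
    # knob skirt disc centre assumed at z ~ .085
    k=ray("top",K[i],.085)
    show(f"w{i+1}",w,(0,255,0)); show(f"k{i+1}",k+[0,0,.016],(0,255,255)); d=(w-k)[:2]; print(np.linalg.norm(d),np.degrees(np.arctan2(d[1],d[0])))
cv2.imwrite("pics/chk.png",cv2.resize(sc[190:380,130:510],(800,400)))
E
```

```text
[192.19488716 301.30583954] [78.8012901  81.45735666]
s1 [351.9 278.   30. ]
[235.93902397 274.67498398] [78.97774343 80.08482858]
s2 [415.4 179.2  30. ]
[391.11269379 283.49458313] [78.26924699 80.55354772]
s3 [ 402.4 -180.3   30. ]
[288.05033684 266.16927719] [53.37061936 55.65161544]
p1 [437.2  58.7  30. ]
[338.03846169 269.65083504] [52.09100273 57.63230485]
p2 [431.6 -56.9  30. ]
[438.36856079 304.95092773] [53.00460987 55.81314858]
p3 [ 355.2 -288.3   30. ]
w1 [596.3 247.7  70. ]
k1 [514.6 240.2 101. ]
0.08206861801415474 5.258960451449106
w2 [652.6 -11.8  70. ]
k2 [570.9   0.8 101. ]
0.08269339298893198 -8.725661115283003
w3 [ 625.6 -278.8   70. ]
k3 [ 542.6 -263.4  101. ]
0.08440341605353918 -10.499838793991216
```

View pics/chk.png

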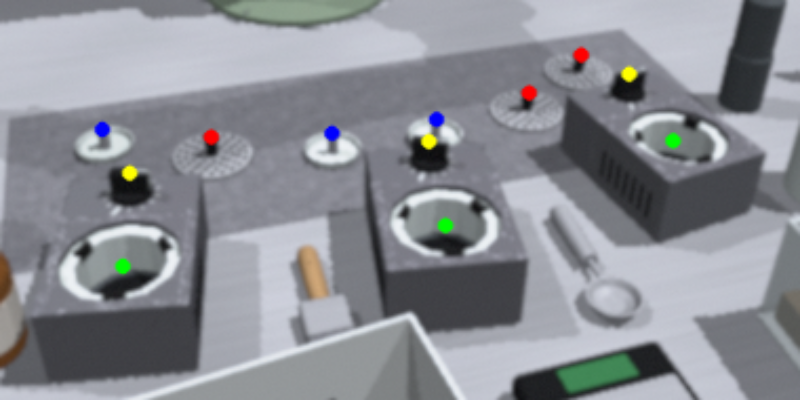

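Request:
jog_arm([
  [0, 0, 8, 0, 0, -2, -0.2],
  [0, 0, 8, 0, 0, 0, -0.2],
])

```text
time_s: 0.3
tool_pos: [0.1739, -0.601, 0.253]
eef_rot: [0.001, 1.0, -0.002, 0.0]
wrist_force: [0.8, 0.0, 0.0]
gripper_width: 0.0589
grasp_force: 0.0
```

Request:
jog_arm([
  [0, 0, 0, 2.2, -3.9, 0, 0.5],
  [0, 0, 0, 2.2, -3.9, 0, 0.5],
  [0, 0, 0, 2.2, -3.9, 0, 0.5],
  [0, 0, 0, 2.3, -3.9, 0, 0.5],
  [0, 0, 0, 2.3, -3.9, 0, 0.5],
])

```text
time_s: 0.8
tool_pos: [0.2858, -0.4033, 0.2512]
eef_rot: [-0.0, 1.0, 0.001, -0.0]
wrist_force: [1.2, -0.2, 0.0]
gripper_width: 0.0215
grasp_force: 0.0
```

Request:
jog_arm([
  [0, 0, 0, 2.3, -3.9, 0, 0.5],
  [0, 0, 0, 2.3, -3.9, 0, 0.5],
  [0, 0, 0, 2.3, -4, 2, 0.5],
  [0, 0, 0, 0, 0, 5, 0.5],
  [0, 0, 0, 0, 0, 5, 0.5],
])

```text
time_s: 1.3
tool_pos: [0.355, -0.2862, 0.1308]
eef_rot: [0.001, 1.0, 0.003, 0.001]
wrist_force: [1.1, -1.7, -2.1]
gripper_width: 0.0213
grasp_force: 0.0
```

Request:
jog_arm([
  [0, 0, 0, 0, 0, 0, 0.5],
  [0, 0, 0, 0, 0, 0, 0.5],
])

```text
time_s: 1.5
tool_pos: [0.3537, -0.2872, 0.132]
eef_rot: [-0.0, 1.0, 0.001, -0.001]
wrist_force: [-0.4, 0.7, 0.5]
gripper_width: 0.0215
grasp_force: 0.0
```

```bash
python3 -c "
from station import arm
print(arm.get_obs())"
```

```text
{'time_s': 1.5, 'joints': array([ 0.63275037,  0.41308869, -0.10197738,  2.11826915,  0.07083443,
        0.61503752, -1.08721755]), 'joint_vel': array([ 0.00837412, -0.05298076, -0.00068347, -0.02570012, -0.00202153,
        0.00646001,  0.00082514]), 'effort': array([ -0.78189539, -63.30609798,   0.53991359, -22.26286769,
         0.10658189,  -0.61413674,  -0.10508963]), 'tool_pos': array([ 0.3536792 , -0.28717434,  0.13204029]), 'eef_rot': array([-4.52071338e-04,  9.99999011e-01,  1.11812584e-03, -7.23977059e-04]), 'wrist_force': array([-0.40419128,  0.73036763,  0.48080433]), 'moment': array([-0.06216234, -0.05949154, -0.01538982]), 'grasp_force': 0.0, 'gripper_width': 0.021504155790404985}
```

Request:
jog_arm([
  [0, 0, 0, 0.1, 0.1, 5, 0.5],
  [0, 0, 0, 0, 0, 5, 0.5],
  [0, 0, 0, 0, 0, 2.4, 0.5],
  [0, 0, 0, 0, 0, 0, 0.5],
])

```text
time_s: 1.9
tool_pos: [0.355, -0.2885, 0.0073]
eef_rot: [-0.0, 1.0, 0.001, -0.001]
wrist_force: [0.0, 0.1, 0.5]
gripper_width: 0.0212
grasp_force: 0.0
```

Request:
jog_arm([
  [0, 0, 0, 0, 0, 0, 1],
  [0, 0, 0, 0, 0, 0, 1],
  [0, 0, 0, 0, 0, 0, 1],
], squeeze=50)

```text
time_s: 2.2
tool_pos: [0.3558, -0.289, 0.0093]
eef_rot: [0.001, 1.0, 0.001, 0.001]
wrist_force: [2.2, -1.5, 5.4]
gripper_width: 0.0097
grasp_force: 49.6
```

Request:
jog_arm([
  [0, 0, 0, 0, 0, -5, 1],
  [0, 0, 0, 0, 0, -5, 1],
  [0, 0, 0, 0, 0, -4, 1],
  [0, 0, 0, 4.5, 0, 0, 1],
  [0, 0, 0, 4.5, 0, 0, 1],
])

```text
time_s: 2.7
tool_pos: [0.4464, -0.289, 0.151]
eef_rot: [0.001, 1.0, 0.0, 0.002]
wrist_force: [0.7, -0.3, -1.4]
gripper_width: 0.0097
grasp_force: 48.9
```

Request:
jog_arm([
  [0, 0, 0, 4.5, 0, 0, 1],
  [0, 0, 0, 4.5, -1, 0, 1],
  [0, 0, 0, 4.5, 0, 0, 1],
  [0, 0, 0, 4.5, 0, 0, 1],
  [0, 0, 0, 0, 0, 0, 1],
])

```text
time_s: 3.2
tool_pos: [0.6297, -0.2754, 0.1482]
eef_rot: [-0.0, 1.0, 0.003, 0.002]
wrist_force: [-1.8, 1.0, -1.8]
gripper_width: 0.0102
grasp_force: 48.9
```

Request:
jog_arm([
  [0, 0, 0, 0, 0, 0, 1],
  [0, 0, 0, 0, 0, 0, 1],
])

```text
time_s: 3.4
tool_pos: [0.6239, -0.2779, 0.1482]
eef_rot: [0.0, 1.0, 0.001, -0.0]
wrist_force: [0.4, -0.1, -0.3]
gripper_width: 0.0099
grasp_force: 48.9
```

```bash
python3 - <<'E'
from h import *
o=arm.get_obs(); print(o["tool_pos"],o["gripper_width"],o["joints"][6])
a=arm.read_camera("top"); b=arm.read_camera("scene")
cv2.imwrite("pics/a1.png",np.hstack([cv2.resize(a[140:260,380:500],(400,400)),cv2.resize(b[200:400,80:280],(400,400))]))
E
```

```text
[ 0.62394101 -0.27787844  0.14820557] 0.009937575313013638 -1.2989034020974257
```

View pics/a1.png

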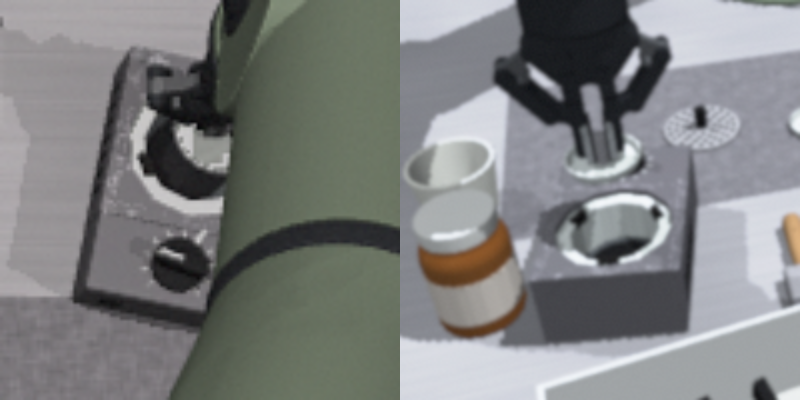

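The pan hangs level in the grip over cooler 3 (pan at about (600,155) in the right half); lowering it.

Request:
jog_arm([
  [0, 0, 0, 0.2, 0.1, 4, 1],
  [0, 0, 0, 0, 0, 4, 1],
  [0, 0, 0, 0, 0, 2.4, 1],
  [0, 0, 0, 0, 0, 0, 1],
])

```text
time_s: 3.9
tool_pos: [0.6247, -0.2781, 0.0409]
eef_rot: [-0.001, 1.0, 0.001, -0.002]
wrist_force: [-0.5, -0.9, -1.2]
gripper_width: 0.0101
grasp_force: 52.4
```

Request:
jog_arm([
  [0, 0, 0, 0, 0, 0.3, 1],
  [0, 0, 0, 0, 0, 0.1, 1],
  [0, 0, 0, 0, 0, 0, 1],
])

```text
time_s: 4.2
tool_pos: [0.6273, -0.2788, 0.0409]
eef_rot: [0.0, 1.0, 0.001, 0.001]
wrist_force: [0.8, -1.3, 0.2]
gripper_width: 0.0101
grasp_force: 52.5
```

Request:
jog_arm([
  [0, 0, 0, 0, 0, 0.2, 1],
  [0, 0, 0, 0, 0, 0, 1],
  [0, 0, 0, 0, 0, 0, 1],
])

```text
time_s: 4.5
tool_pos: [0.627, -0.2785, 0.0377]
eef_rot: [0.0, 1.0, 0.001, 0.0]
wrist_force: [0.8, -0.5, 2.3]
gripper_width: 0.0098
grasp_force: 52.5
```

Request:
jog_arm([
  [0, 0, 0, 0, 0, 0, 0.45],
  [0, 0, 0, 0, 0, 0, 0.45],
  [0, 0, 0, 0, 0, -4, 0.45],
  [0, 0, 0, 0, 0, -5, 0.45],
  [0, 0, 0, 0, 0, -5, 0.45],
])

```text
time_s: 5.0
tool_pos: [0.6264, -0.2783, 0.1788]
eef_rot: [-0.0, 1.0, 0.001, -0.0]
wrist_force: [1.0, 0.2, 0.9]
gripper_width: 0.023
grasp_force: 0.0
```

Request:
jog_arm([
  [0, 0, 0, -4.5, -1, 0, 0.5],
  [0, 0, 0, -4.5, -2, 0, 0.5],
  [0, 0, 0, -4.5, -2, 0, 0.5],
  [0, 0, 0, -4.5, -2, 0, 0.5],
  [0, 0, 0, -4.4, -2.8, 0, 0.5],
])

```text
time_s: 5.5
tool_pos: [0.4023, -0.1819, 0.1775]
eef_rot: [0.0, 1.0, 0.001, 0.0]
wrist_force: [0.8, 1.3, 0.8]
gripper_width: 0.0217
grasp_force: 0.0
```

Request:
jog_arm([
  [0, 0, 0, 0, 0, 0, 0.5],
  [0, 0, 0, 0, 0, 0, 0.5],
])

```text
time_s: 5.7
tool_pos: [0.4044, -0.1821, 0.1781]
eef_rot: [0.0, 1.0, 0.001, 0.001]
wrist_force: [1.5, -0.9, 0.8]
gripper_width: 0.0215
grasp_force: 0.0
```

```bash
python3 - <<'E'
from h import *
o=arm.get_obs(); print(o["tool_pos"],o["gripper_width"],o["joints"])
a=arm.read_camera("top"); b=arm.read_camera("scene")
cv2.imwrite("pics/a2.png",np.hstack([cv2.resize(a[150:310,340:500],(400,400)),cv2.resize(b[200:400,80:280],(400,400))]))
E
```

```text
[ 0.40444393 -0.18207304  0.17809136] 0.021509652974473038 [ 0.40186229  0.31658855 -0.13718129  2.10829207  0.06495393  0.71921253
 -1.34533135]
```

View pics/a2.png

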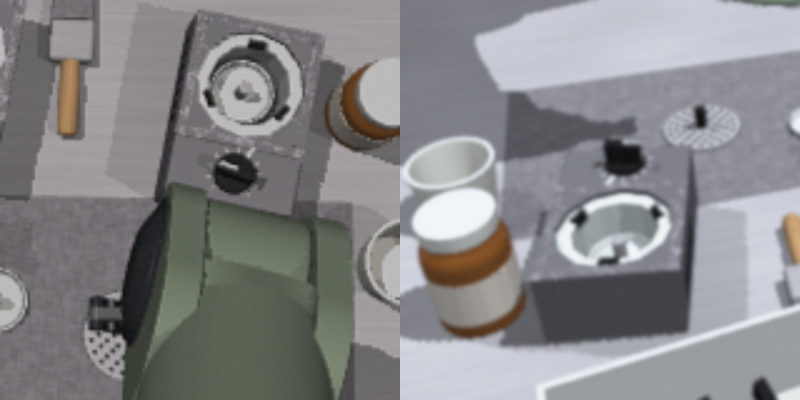

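Pan sits flat and roughly centred in well 3 (left half (242,88)). Now the screen at (0.402,-0.180).

Request:
jog_arm([
  [0, 0, 0, -0.2, -0.1, 5, 0.3],
  [0, 0, 0, 0, 0, 5, 0.3],
  [0, 0, 0, 0, 0, 5, 0.3],
  [0, 0, 0, 0, 0, 1.8, 0.3],
  [0, 0, 0, 0, 0, 0, 0.3],
])

```text
time_s: 6.3
tool_pos: [0.4019, -0.181, 0.0066]
eef_rot: [-0.001, 1.0, 0.001, -0.002]
wrist_force: [-0.4, -0.1, 0.2]
gripper_width: 0.0302
grasp_force: 0.0
```

Request:
jog_arm([
  [0, 0, 0, 0, 0, 0, 1],
  [0, 0, 0, 0, 0, 0, 1],
  [0, 0, 0, 0, 0, 0, 1],
])

```text
time_s: 6.6
tool_pos: [0.4029, -0.1814, 0.0096]
eef_rot: [0.0, 1.0, 0.001, 0.0]
wrist_force: [1.1, -1.3, -2.4]
gripper_width: 0.0121
grasp_force: 48.7
```

Request:
jog_arm([
  [0, 0, 0, 0, 0, -4, 1],
  [0, 0, 0, 0, 0, -5, 1],
  [0, 0, 0, 0, 0, -5, 1],
  [0, 0, 0, 4.5, 1.5, 0, 1],
  [0, 0, 0, 4.5, 2, 0, 1],
])

```text
time_s: 7.1
tool_pos: [0.4949, -0.2167, 0.1535]
eef_rot: [0.001, 1.0, 0.001, 0.003]
wrist_force: [0.2, 0.2, -1.4]
gripper_width: 0.0124
grasp_force: 49.0
```

Request:
jog_arm([
  [0, 0, 0, 4.5, 2, 0, 1],
  [0, 0, 0, 4.5, 2.2, 0, 1],
  [0, 0, 0, 4.3, 2.1, 0, 1],
  [0, 0, 0, 0, 0, 0, 1],
  [0, 0, 0, 0, 0, 0, 1],
])

```text
time_s: 7.6
tool_pos: [0.6256, -0.2786, 0.1488]
eef_rot: [-0.0, 1.0, 0.001, -0.0]
wrist_force: [-1.0, -0.5, -1.1]
gripper_width: 0.0119
grasp_force: 49.1
```

```bash
python3 - <<'E'
from h import *
o=arm.get_obs(); print(o["tool_pos"],o["gripper_width"],o["joints"])
a=arm.read_camera("top"); b=arm.read_camera("scene")
cv2.imwrite("pics/a3.png",np.hstack([cv2.resize(a[140:260,380:500],(400,400)),cv2.resize(b[200:400,80:280],(400,400))]))
E
```

```text
[ 0.6256145  -0.27862343  0.1488233 ] 0.011856247713957477 [ 0.40497633  0.7039663  -0.11771517  1.49264179  0.09329265  0.95126025
 -1.30772514]
```

View pics/a3.png

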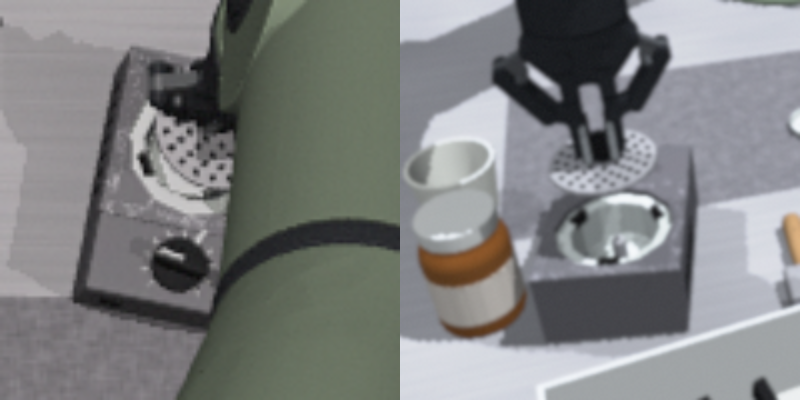

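Screen is held level over well 3. Lowering and pressing.

Request:
jog_arm([
  [0, 0, 0, 0, 0, 3, 1],
  [0, 0, 0, 0, 0, 2.4, 1],
  [0, 0, 0, 0, 0, 0.6, 1],
  [0, 0, 0, 0, 0, 0.4, 1],
  [0, 0, 0, 0, 0, 0, 1],
])

```text
time_s: 8.2
tool_pos: [0.6257, -0.2786, 0.0864]
eef_rot: [0.0, 1.0, 0.001, 0.0]
wrist_force: [0.3, -0.1, -1.4]
gripper_width: 0.0119
grasp_force: 49.1
```

Request:
jog_arm([
  [0, 0, 0, 0, 0, 0.3, 1],
  [0, 0, 0, 0, 0, 0.3, 1],
  [0, 0, 0, 0, 0, 0.2, 1],
  [0, 0, 0, 0, 0, 0, 1],
  [0, 0, 0, 0, 0, 0, 1],
])

```text
time_s: 8.7
tool_pos: [0.6262, -0.2788, 0.0787]
eef_rot: [0.0, 1.0, 0.001, 0.001]
wrist_force: [-0.9, 1.1, 8.6]
gripper_width: 0.0118
grasp_force: 50.2
```

Request:
jog_arm([
  [0, 0, 0, 0, 0, 0.3, 1],
  [0, 0, 0, 0, 0, 0.2, 1],
  [0, 0, 0, 0, 0, 0, 1],
  [0, 0, 0, 0, 0, 0, 1],
])

```text
time_s: 9.1
tool_pos: [0.6282, -0.279, 0.0765]
eef_rot: [0.001, 1.0, 0.001, 0.003]
wrist_force: [-3.9, 3.7, 36.1]
gripper_width: 0.0119
grasp_force: 56.5
```

Request:
jog_arm([
  [0, 0, 0, 0, 0, -0.5, 1],
  [0, 0, 0, 0, 0, 0, 0.3],
  [0, 0, 0, 0, 0, 0, 0.3],
  [0, 0, 0, 0, 0, -4, 0.3],
  [0, 0, 0, 0, 0, -4, 0.3],
])

```text
time_s: 9.6
tool_pos: [0.6247, -0.2783, 0.1571]
eef_rot: [-0.001, 1.0, 0.001, -0.001]
wrist_force: [0.7, -0.6, 0.6]
gripper_width: 0.0297
grasp_force: 0.0
```

Request:
jog_arm([
  [0, 0, 0, -4.2, -0.8, 0, 0],
  [0, 0, 0, -4.2, -0.7, 0, 0],
  [0, 0, -7, 0, 0, 0, 0],
  [0, 0, -7, 0, 0, 0, 0],
  [0, 0, -7, 0, 0, 0, 0],
])

```text
time_s: 10.1
tool_pos: [0.5413, -0.2638, 0.1574]
eef_rot: [0.0, 0.983, 0.186, -0.0]
wrist_force: [-0.1, -0.6, 0.6]
gripper_width: 0.043
grasp_force: 0.0
```

Request:
jog_arm([
  [0, 0, -7, 0, 0, 0, 0],
  [0, 0, -7, 0, 0, 0, 0],
  [0, 0, -7, 0, 0, 0, 0],
  [0, 0, -7, 0, 0, 0, 0],
  [0, 0, -7, 0, 0, 0, 0],
])

```text
time_s: 10.6
tool_pos: [0.5413, -0.2638, 0.1571]
eef_rot: [-0.0, 0.881, 0.473, -0.0]
wrist_force: [0.1, 0.0, -0.3]
gripper_width: 0.043
grasp_force: 0.0
```

Request:
jog_arm([
  [0, 0, -7, 0, 0, 0, 0],
  [0, 0, -7, 0, 0, 0, 0],
  [0, 0, 0, 0, 0, 0, 0],
  [0, 0, 0, 0, 0, 0, 0],
])

```text
time_s: 11.0
tool_pos: [0.5413, -0.2639, 0.1572]
eef_rot: [-0.0, 0.82, 0.573, -0.0]
wrist_force: [0.3, 0.8, 0.9]
gripper_width: 0.0426
grasp_force: 0.0
```

```bash
cat >> h.py <<'E'
from scipy.spatial.transform import Rotation as Ro
def st(tx=None,ty=None):
    o=arm.get_obs(); q=o["eef_rot"]; M=Ro.from_quat([q[1],q[2],q[3],q[0]]).as_matrix()
    yaw=np.degrees(np.arctan2(M[1,0],M[0,0]))
    print("t",o["time_s"],"pos",np.round(o["tool_pos"]*1000,1),"yaw",round(yaw,1),"j7",round(np.degrees(o["joints"][6]),1),"F",np.round(o["wrist_force"],1))
    if tx is not None: print("tool dx,dy cm",np.round(M.T@(np.array([tx,ty,o["tool_pos"][2]])-o["tool_pos"])*100,2))
E
python3 - <<'E'
from h import *
st(.5426,-.2634)
a=arm.read_camera("top"); b=arm.read_camera("scene")
cv2.imwrite("pics/a4.png",np.hstack([cv2.resize(a[140:260,380:500],(400,400)),cv2.resize(b[200:400,80:280],(400,400))]))
E
```

```text
t 11.0 pos [ 541.3 -263.9  157.2] yaw 69.9 j7 -15.0 F [0.3 0.8 0.9]
tool dx,dy cm [ 0.09  0.1  -0.  ]
```

View pics/a4.png

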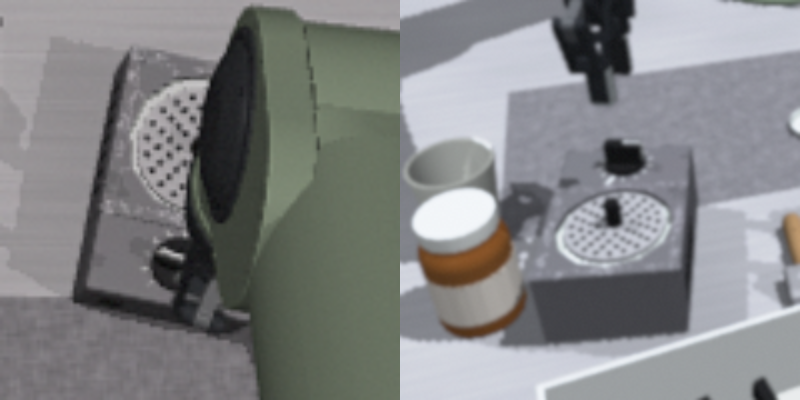

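The screen lies in the recess of cooler 3, level. Now the dial.

Request:
jog_arm([
  [0, 0, 0, 0.1, 0.1, 4, 0],
  [0, 0, 0, 0, 0, 3, 0],
  [0, 0, 0, 0, 0, 0, 0],
])

```text
time_s: 11.4
tool_pos: [0.5409, -0.2623, 0.0842]
eef_rot: [-0.002, 0.819, 0.574, -0.001]
wrist_force: [-1.7, -0.2, 0.2]
gripper_width: 0.0429
grasp_force: 0.0
```

Request:
jog_arm([
  [0, 0, 0, 0, 0, 0, 1],
  [0, 0, 0, 0, 0, 0, 1],
  [0, 0, 0, 0, 0, 0, 1],
  [0, 0, 0, 0, 0, 0, 1],
], squeeze=30)

```text
time_s: 11.8
tool_pos: [0.5433, -0.2633, 0.0893]
eef_rot: [0.001, 0.819, 0.574, 0.0]
wrist_force: [-3.0, 2.3, 5.9]
gripper_width: 0.0111
grasp_force: 32.2
```

```bash
python3 -c "
from h import *
st(.5426,-.2634)"
```

```text
t 11.8 pos [ 543.3 -263.3   89.3] yaw 70.1 j7 -17.5 F [-3.   2.3  5.9]
tool dx,dy cm [-0.03 -0.07 -0.  ]
```

Request:
jog_arm([
  [0, 0, 8, 0, 0, -0.2, 1],
  [0, 0, 8, 0, 0, 0, 1],
  [0, 0, 8, 0, 0, 0, 1],
  [0, 0, 8, 0, 0, 0, 1],
  [0, 0, 8, 0, 0, 0, 1],
])

```text
time_s: 12.3
tool_pos: [0.543, -0.2632, 0.0899]
eef_rot: [0.0, 0.966, 0.257, 0.0]
wrist_force: [3.7, -0.9, -18.2]
gripper_width: 0.0106
grasp_force: 29.3
```

Request:
jog_arm([
  [0, 0, 8, 0, 0, 0, 1],
  [0, 0, 8, 0, 0, 0, 1],
  [0, 0, 8, 0, 0, 0, 1],
  [0, 0, 8, 0, 0, 0, 1],
  [0, 0, 8, 0, 0, 0, 1],
])

```text
time_s: 12.8
tool_pos: [0.5429, -0.263, 0.0898]
eef_rot: [-0.0, 0.996, -0.089, 0.0]
wrist_force: [2.6, -0.4, -19.2]
gripper_width: 0.011
grasp_force: 29.4
```

Request:
jog_arm([
  [0, 0, 8, 0, 0, 0, 1],
  [0, 0, 8, 0, 0, 0, 1],
  [0, 0, 8, 0, 0, 0, 1],
  [0, 0, 3.5, 0, 0, 0, 1],
  [0, 0, 0, 0, 0, 0, 1],
])

```text
time_s: 13.3
tool_pos: [0.5427, -0.2627, 0.0897]
eef_rot: [-0.0, 0.947, -0.321, -0.0]
wrist_force: [-0.1, -0.7, -17.0]
gripper_width: 0.0112
grasp_force: 29.7
```

```bash
python3 -c "
from h import *
st(.5426,-.2634)"
```

```text
t 13.3 pos [ 542.7 -262.7   89.7] yaw -37.4 j7 -102.8 F [ -0.1  -0.7 -17. ]
tool dx,dy cm [ 0.04  0.06 -0.  ]
```

Request:
jog_arm([
  [0, 0, 0, 0, 0, 0.2, 0],
  [0, 0, 0, 0, 0, 0, 0],
  [0, 0, 0, 0, 0, -5, 0],
  [0, 0, -7.5, 0, 0, -5, 0.5],
  [0, 0, -7.5, 0, 0, 0, 0.5],
])

```text
time_s: 13.8
tool_pos: [0.5457, -0.2647, 0.1946]
eef_rot: [0.001, 0.982, -0.191, 0.005]
wrist_force: [0.3, -1.2, -0.5]
gripper_width: 0.0215
grasp_force: 0.0
```

Request:
jog_arm([
  [0, 0, -7.5, 0, 0, 0, 0.5],
  [0, 0, -7.5, 0, 0, 0, 0.5],
  [0, 0, -7.4, 0, 0, 0, 0.5],
  [0, 0, 0, -3.5, -4, 0, 0.5],
  [0, 0, 0, 0, 0, 0, 0.5],
])

```text
time_s: 14.3
tool_pos: [0.5064, -0.2222, 0.1875]
eef_rot: [-0.001, 1.0, 0.002, -0.001]
wrist_force: [0.8, -0.6, -0.3]
gripper_width: 0.0211
grasp_force: 0.0
```

```bash
python3 - <<'E'
from h import *
a=arm.read_camera("top"); b=arm.read_camera("scene"); g=cv2.cvtColor(a,cv2.COLOR_BGR2GRAY)
for n,x,y,r,t,z in(("s1",193,301,25,125,.005),("s2",237,275,25,125,.005),("p1",289,266,20,150,.01),("p2",338,270,20,150,.01)):
    try:
        c,s=disc(g,x,y,r,t); print(n,np.round(ray("top",c,z)*1000,1),np.round(s,0))
    except Exception as e: print(n,e)
st(.4316,-.0569)
cv2.imwrite("pics/a5.png",np.hstack([cv2.resize(a[135:325,150:500],(490,266)),cv2.resize(b[240:360,140:250],(300,266),interpolation=cv2.INTER_CUBIC)]))
E
```

```text
s1 [352.2 277.9   5. ] [36. 36.]
s2 [413.8 184.    5. ] [37. 42.]
p1 [438.   59.1  10. ] [25. 25.]
p2 [432.4 -55.7  10. ] [25. 25.]
t 14.4 pos [ 510.  -225.4  188.5] yaw 0.1 j7 -74.2 F [ 0.9 -0.6 -0.4]
tool dx,dy cm [ -7.8  -16.86  -0.02]
```

View pics/a5.png

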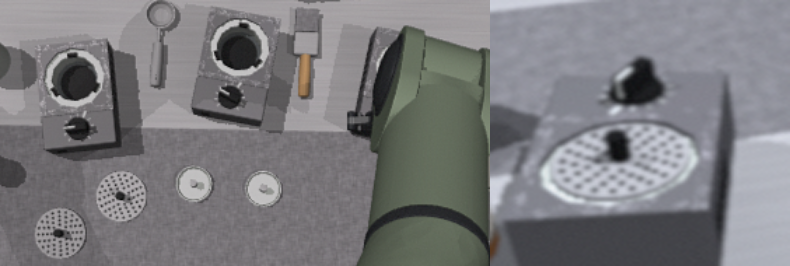

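Dial 3 pointer points at the long mark; the loose parts are unmoved. Pan 2 next.

Request:
jog_arm([
  [0, 0, 0, -2, -4.2, 0, 0.5],
  [0, 0, 0, -2, -4.2, 0, 0.5],
  [0, 0, 0, -1.9, -4.2, 0, 0.5],
  [0, 0, 0, -1.9, -4.3, 0, 0.5],
  [0, 0, 0, 0, 0, 5, 0.5],
])

```text
time_s: 14.9
tool_pos: [0.4349, -0.0528, 0.1424]
eef_rot: [-0.0, 1.0, 0.003, 0.006]
wrist_force: [2.0, -1.8, -2.7]
gripper_width: 0.0214
grasp_force: 0.0
```

Request:
jog_arm([
  [0, 0, 0, 0, 0, 5, 0.5],
  [0, 0, 0, 0, 0, 0, 0.5],
  [0, 0, 0, 0, 0, 0, 0.5],
], squeeze=50)

```text
time_s: 15.2
tool_pos: [0.4322, -0.0569, 0.0882]
eef_rot: [0.0, 1.0, 0.0, -0.001]
wrist_force: [0.5, -0.2, 1.0]
gripper_width: 0.0213
grasp_force: 0.0
```

```bash
python3 -c "
from h import *
st(.4320,-.0565)"
```

```text
t 15.2 pos [432.2 -56.9  88.2] yaw 0.0 j7 -95.8 F [ 0.5 -0.2  1. ]
tool dx,dy cm [-0.02 -0.04  0.  ]
```

Request:
jog_arm([
  [0, 0, 0, 0, 0, 4, 0.5],
  [0, 0, 0, 0, 0, 4, 0.5],
  [0, 0, 0, 0, 0, 0, 0.5],
  [0, 0, 0, 0, 0, 0, 1],
  [0, 0, 0, 0, 0, 0, 1],
])

```text
time_s: 15.7
tool_pos: [0.4335, -0.057, 0.0103]
eef_rot: [0.0, 1.0, 0.0, 0.002]
wrist_force: [-0.3, -0.6, -0.0]
gripper_width: 0.0099
grasp_force: 48.7
```

Request:
jog_arm([
  [0, 0, 0, 0, 0, 0, 1],
  [0, 0, 0, 0, 0, -5, 1],
  [0, 0, 0, 0, 0, -5, 1],
  [0, 0, 0, 0, 0, -4, 1],
  [0, 0, 0, 4.4, -0.9, 0, 1],
])

```text
time_s: 16.2
tool_pos: [0.4756, -0.0493, 0.1553]
eef_rot: [0.001, 1.0, -0.001, 0.004]
wrist_force: [0.3, 0.7, -1.4]
gripper_width: 0.0102
grasp_force: 48.8
```

Request:
jog_arm([
  [0, 0, 0, 4.4, -0.9, 0, 1],
  [0, 0, 0, 4.4, -0.9, 0, 1],
  [0, 0, 0, 4.4, -0.9, 0, 1],
  [0, 0, 0, 4.4, -0.9, 0, 1],
  [0, 0, 0, 0, 0, 0, 1],
])

```text
time_s: 16.7
tool_pos: [0.6558, -0.0095, 0.1489]
eef_rot: [-0.001, 1.0, 0.001, 0.002]
wrist_force: [-1.7, -0.0, -1.0]
gripper_width: 0.0102
grasp_force: 48.8
```

Request:
jog_arm([
  [0, 0, 0, 0, 0, 0, 1],
  [0, 0, 0, 0, 0, 0, 1],
])

```text
time_s: 16.9
tool_pos: [0.651, -0.0119, 0.1485]
eef_rot: [0.0, 1.0, 0.0, 0.0]
wrist_force: [0.1, -0.3, -0.9]
gripper_width: 0.0097
grasp_force: 48.8
```

```bash
python3 -c "
from h import *
st(.6526,-.0118)"
```

```text
t 16.9 pos [651.  -11.9 148.5] yaw 0.0 j7 -98.1 F [ 0.1 -0.3 -0.9]
tool dx,dy cm [ 0.16 -0.01  0.  ]
```

Request:
jog_arm([
  [0, 0, 0, 0.2, 0, 4, 1],
  [0, 0, 0, 0, 0, 4, 1],
  [0, 0, 0, 0, 0, 2, 1],
  [0, 0, 0, 0, 0, 0.6, 1],
  [0, 0, 0, 0, 0, 0.4, 1],
])

```text
time_s: 17.4
tool_pos: [0.653, -0.0119, 0.0389]
eef_rot: [0.0, 1.0, 0.0, -0.0]
wrist_force: [-24.9, -0.7, 56.0]
gripper_width: 0.01
grasp_force: 54.4
```

Request:
jog_arm([
  [0, 0, 0, 0, 0, 0.2, 1],
  [0, 0, 0, 0, 0, 0, 1],
  [0, 0, 0, 0, 0, 0, 1],
])

```text
time_s: 17.7
tool_pos: [0.653, -0.0118, 0.039]
eef_rot: [0.0, 1.0, 0.0, -0.0]
wrist_force: [-21.4, -0.4, 33.2]
gripper_width: 0.01
grasp_force: 52.5
```

Request:
jog_arm([
  [0, 0, 0, 0, 0, -0.3, 1],
  [0, 0, 0, 0, 0, 0, 0.42],
  [0, 0, 0, 0, 0, 0, 0.42],
  [0, 0, 0, 0, 0, -3, 0.42],
  [0, 0, 0, 0, 0, -5, 0.42],
])

```text
time_s: 18.2
tool_pos: [0.652, -0.0115, 0.1169]
eef_rot: [0.0, 1.0, 0.0, -0.002]
wrist_force: [1.2, -0.9, 0.8]
gripper_width: 0.0247
grasp_force: 0.0
```

Request:
jog_arm([
  [0, 0, 0, 0, 0, -5, 0.4],
  [0, 0, 0, -3.5, -3, 0, 0.4],
  [0, 0, 0, -3.5, -3, 0, 0.4],
  [0, 0, 0, 0, 0, 0, 0.4],
  [0, 0, 0, 0, 0, 0, 0.4],
])

```text
time_s: 18.7
tool_pos: [0.5835, 0.0492, 0.1692]
eef_rot: [-0.0, 1.0, 0.001, 0.0]
wrist_force: [1.0, -0.6, 0.3]
gripper_width: 0.0257
grasp_force: 0.0
```

```bash
python3 - <<'E'
from h import *
a=arm.read_camera("top"); b=arm.read_camera("scene"); g=cv2.cvtColor(a,cv2.COLOR_BGR2GRAY)
for n,x,y,r,t,z in(("s1",193,301,25,125,.005),("s2",237,275,25,125,.005),("s2b",237,275,25,140,.005),("p1",289,266,20,150,.01)):
    try:
        c,s=disc(g,x,y,r,t); print(n,np.round(ray("top",c,z)*1000,1),np.round(s,0))
    except Exception as e: print(n,e)
st(.4154,.1792)
cv2.imwrite("pics/a6.png",np.hstack([cv2.resize(a[135:325,150:500],(490,266)),cv2.resize(b[240:360,140:380],(300,150),interpolation=cv2.INTER_CUBIC)[[*range(150)]+[149]*116]]))
E
```

```text
s1 [352.5 274.6   5. ] [37. 39.]
s2 [415.7 184.8   5. ] [39. 44.]
s2b [415.1 179.1   5. ] [35. 36.]
p1 max() iterable argument is empty
t 18.8 pos [584.3  47.9 168.7] yaw 0.0 j7 -104.6 F [ 1.4 -0.2 -0.5]
tool dx,dy cm [-1.688e+01 -1.313e+01 -1.000e-02]
```

View pics/a6.png

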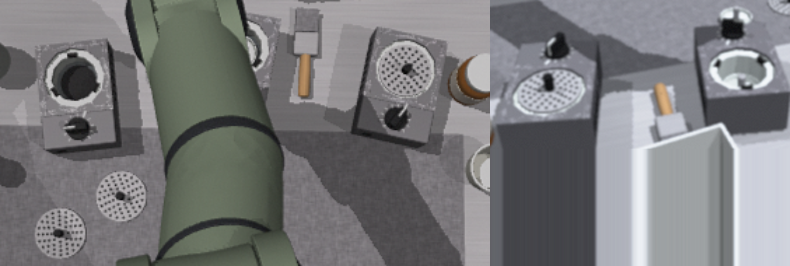

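Cooler 3's pointer lies on the long mark; screen 2 unmoved. Fetching screen 2.

Request:
jog_arm([
  [0, 0, 0, -3.4, -2.6, 0, 0.3],
  [0, 0, 0, -3.4, -2.6, 0, 0.3],
  [0, 0, 0, -3.4, -2.6, 0, 0.3],
  [0, 0, 0, -3.4, -2.6, 0, 0.3],
  [0, 0, 0, -3.3, -2.7, 0, 0.3],
])

```text
time_s: 19.3
tool_pos: [0.414, 0.1796, 0.1684]
eef_rot: [-0.0, 1.0, -0.001, 0.0]
wrist_force: [0.7, 1.3, -0.2]
gripper_width: 0.03
grasp_force: 0.0
```

Request:
jog_arm([
  [0, 0, 0, 0, 0, 4, 0.3],
  [0, 0, 0, 0, 0, 4, 0.3],
  [0, 0, 0, 0, 0, 0, 0.3],
  [0, 0, 0, 0, 0, 0, 0.3],
])

```text
time_s: 19.7
tool_pos: [0.4149, 0.179, 0.0888]
eef_rot: [0.0, 1.0, -0.0, -0.001]
wrist_force: [1.0, 0.4, 0.5]
gripper_width: 0.0301
grasp_force: 0.0
```

```bash
python3 -c "
from h import *
st(.4154,.1792)"
```

```text
t 19.7 pos [414.9 179.   88.8] yaw -0.0 j7 -128.6 F [1.  0.4 0.5]
tool dx,dy cm [ 0.05 -0.02 -0.  ]
```

Down 7.9, grip, lift, to w2 (dx +23.8, dy +19.1).

Request:
jog_arm([
  [0, 0, 0, 0, 0, 4, 0.3],
  [0, 0, 0, 0, 0, 3.9, 0.3],
  [0, 0, 0, 0, 0, 0, 0.3],
  [0, 0, 0, 0, 0, 0, 1],
  [0, 0, 0, 0, 0, 0, 1],
])

```text
time_s: 20.2
tool_pos: [0.416, 0.1798, 0.0119]
eef_rot: [-0.001, 1.0, 0.0, 0.001]
wrist_force: [-0.4, 0.6, -0.3]
gripper_width: 0.0117
grasp_force: 48.7
```

Request:
jog_arm([
  [0, 0, 0, 0, 0, 0, 1],
  [0, 0, 0, 0, 0, -5, 1],
  [0, 0, 0, 0, 0, -5, 1],
  [0, 0, 0, 0, 0, -4, 1],
  [0, 0, 0, 3.4, 2.7, 0, 1],
])

```text
time_s: 20.7
tool_pos: [0.4489, 0.156, 0.1561]
eef_rot: [-0.002, 1.0, 0.003, 0.004]
wrist_force: [1.3, 1.0, -2.0]
gripper_width: 0.012
grasp_force: 49.1
```

Request:
jog_arm([
  [0, 0, 0, 3.4, 2.7, 0, 1],
  [0, 0, 0, 3.4, 2.7, 0, 1],
  [0, 0, 0, 3.4, 2.7, 0, 1],
  [0, 0, 0, 3.4, 2.7, 0, 1],
  [0, 0, 0, 3.4, 2.8, 0, 1],
])

```text
time_s: 21.2
tool_pos: [0.62, 0.0152, 0.1514]
eef_rot: [-0.0, 1.0, 0.0, 0.001]
wrist_force: [-0.2, 1.7, -1.6]
gripper_width: 0.0118
grasp_force: 49.1
```

Request:
jog_arm([
  [0, 0, 0, 3.4, 2.8, 0, 1],
  [0, 0, 0, 0, 0, 0, 1],
  [0, 0, 0, 0, 0, 0, 1],
  [0, 0, 0, 0, 0, 0, 1],
])

```text
time_s: 21.6
tool_pos: [0.6522, -0.0106, 0.1504]
eef_rot: [-0.0, 1.0, 0.001, 0.0]
wrist_force: [0.9, 0.7, -1.1]
gripper_width: 0.0117
grasp_force: 49.1
```

```bash
python3 - <<'E'
from h import *
b=arm.read_camera("scene")
st(.6526,-.0118)
cv2.imwrite("pics/a7.png",cv2.resize(b[180:380,240:440],(400,400),interpolation=cv2.INTER_CUBIC))
E
```

```text
t 21.65 pos [652.2 -10.4 150.4] yaw 0.1 j7 -98.8 F [ 0.4  0.2 -1.3]
tool dx,dy cm [ 0.04  0.14 -0.  ]
```

View pics/a7.png

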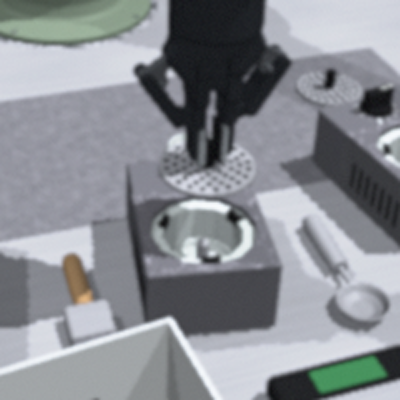

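Screen level, pan in well 2 seen beneath. Lower and press.

Request:
jog_arm([
  [0, 0, 0, 0, 0.1, 3, 1],
  [0, 0, 0, 0, 0, 2.2, 1],
  [0, 0, 0, 0, 0, 0.6, 1],
  [0, 0, 0, 0, 0, 0.4, 1],
  [0, 0, 0, 0, 0, 0, 1],
])

```text
time_s: 22.15
tool_pos: [0.6529, -0.0121, 0.0882]
eef_rot: [-0.0, 1.0, 0.001, 0.0]
wrist_force: [0.4, 0.3, -0.9]
gripper_width: 0.012
grasp_force: 49.1
```

Request:
jog_arm([
  [0, 0, 0, 0, 0, 0.3, 1],
  [0, 0, 0, 0, 0, 0.3, 1],
  [0, 0, 0, 0, 0, 0.3, 1],
  [0, 0, 0, 0, 0, 0, 1],
  [0, 0, 0, 0, 0, 0, 1],
])

```text
time_s: 22.65
tool_pos: [0.6536, -0.0123, 0.0813]
eef_rot: [-0.0, 1.0, 0.0, 0.001]
wrist_force: [-11.1, 1.6, 33.3]
gripper_width: 0.0122
grasp_force: 52.7
```

Request:
jog_arm([
  [0, 0, 0, 0, 0, -0.4, 1],
  [0, 0, 0, 0, 0, 0, 0.3],
  [0, 0, 0, 0, 0, 0, 0.3],
  [0, 0, 0, 0, 0, -4, 0.3],
  [0, 0, 0, 0, 0, -4, 0.3],
])

```text
time_s: 23.15
tool_pos: [0.6519, -0.0124, 0.1624]
eef_rot: [-0.0, 1.0, 0.0, -0.001]
wrist_force: [-0.2, -0.4, 0.7]
gripper_width: 0.0298
grasp_force: 0.0
```

Request:
jog_arm([
  [0, 0, 0, -4.1, -0.6, 0, 0],
  [0, 0, 0, -4.1, -0.6, 0, 0],
  [0, 0, -8.3, 0, 0, 0, 0],
  [0, 0, -8.3, 0, 0, 0, 0],
  [0, 0, -8.3, 0, 0, 0, 0],
])

```text
time_s: 23.65
tool_pos: [0.5706, -0.0004, 0.1626]
eef_rot: [0.0, 0.976, 0.219, 0.0]
wrist_force: [0.3, -0.2, 0.2]
gripper_width: 0.0425
grasp_force: 0.0
```

Request:
jog_arm([
  [0, 0, -8.3, 0, 0, 0, 0],
  [0, 0, -8.3, 0, 0, 0, 0],
  [0, 0, -8.3, 0, 0, 0, 0],
  [0, 0, -8.3, 0, 0, 0, 0],
  [0, 0, 0, 0, 0, 0, 0],
])

```text
time_s: 24.15
tool_pos: [0.5706, -0.0007, 0.1622]
eef_rot: [-0.0, 0.873, 0.487, -0.0]
wrist_force: [-0.1, -1.3, -0.4]
gripper_width: 0.0425
grasp_force: 0.0
```

```bash
python3 - <<'E'
from h import *
a=arm.read_camera("top"); b=arm.read_camera("scene")
st(.5709,.0008)
cv2.imwrite("pics/a8.png",np.hstack([cv2.resize(a[130:250,260:380],(400,400)),cv2.resize(b[220:360,260:400],(400,400),interpolation=cv2.INTER_CUBIC)]))
E
```

```text
t 24.25 pos [570.7  -0.7 162.3] yaw 57.9 j7 -51.7 F [-0.6 -0.7 -0.5]
tool dx,dy cm [ 0.14 -0.06  0.  ]
```

View pics/a8.png

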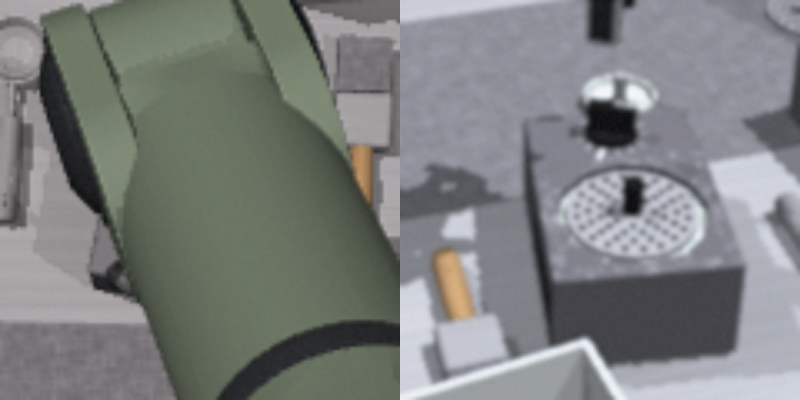

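Screen 2 sits in the recess level. Dial 2 next.

Request:
jog_arm([
  [0, 0, 0, 0.1, 0, 4, 0],
  [0, 0, 0, 0, 0, 3.3, 0],
  [0, 0, 0, 0, 0, 0, 0],
])

```text
time_s: 24.55
tool_pos: [0.569, 0.0003, 0.0862]
eef_rot: [-0.001, 0.875, 0.485, -0.003]
wrist_force: [-0.2, -0.4, 0.0]
gripper_width: 0.0428
grasp_force: 0.0
```

Request:
jog_arm([
  [0, 0, 0, 0, 0, 0, 1],
  [0, 0, 0, 0, 0, 0, 1],
  [0, 0, 0, 0, 0, 0, 1],
  [0, 0, 0, 0, 0, 0, 1],
], squeeze=30)

```text
time_s: 24.95
tool_pos: [0.5716, 0.001, 0.0913]
eef_rot: [0.0, 0.874, 0.486, 0.001]
wrist_force: [-5.1, 4.7, 4.9]
gripper_width: 0.011
grasp_force: 31.8
```

Request:
jog_arm([
  [0, 0, 7.8, 0, 0, 0, 1],
  [0, 0, 7.8, 0, 0, 0, 1],
  [0, 0, 7.8, 0, 0, 0, 1],
  [0, 0, 7.8, 0, 0, 0, 1],
  [0, 0, 7.8, 0, 0, 0, 1],
])

```text
time_s: 25.45
tool_pos: [0.5714, 0.0013, 0.0913]
eef_rot: [-0.0, 0.987, 0.163, 0.001]
wrist_force: [-6.3, 3.9, 4.4]
gripper_width: 0.0111
grasp_force: 31.9
```

```bash
python3 -c "
from h import *
st(.5709,.0008)"
```

```text
t 25.45 pos [571.4   1.3  91.3] yaw 18.8 j7 -85.7 F [-6.3  3.9  4.4]
tool dx,dy cm [-0.06  0.03 -0.  ]
```

Remaining 18.8 → −35.7: 54.5°.

Request:
jog_arm([
  [0, 0, 7.8, 0, 0, 0, 1],
  [0, 0, 7.8, 0, 0, 0, 1],
  [0, 0, 7.8, 0, 0, 0, 1],
  [0, 0, 7.8, 0, 0, 0, 1],
  [0, 0, 7.8, 0, 0, 0, 1],
])

```text
time_s: 25.95
tool_pos: [0.5713, 0.0015, 0.0913]
eef_rot: [-0.001, 0.985, -0.175, 0.0]
wrist_force: [-7.5, 5.4, 6.0]
gripper_width: 0.011
grasp_force: 32.0
```

Request:
jog_arm([
  [0, 0, 7.8, 0, 0, 0, 1],
  [0, 0, 7.7, 0, 0, 0, 1],
  [0, 0, 0, 0, 0, 0, 1],
  [0, 0, 0, 0, 0, 0, 1],
])

```text
time_s: 26.35
tool_pos: [0.5713, 0.0017, 0.0913]
eef_rot: [-0.001, 0.953, -0.304, 0.0]
wrist_force: [-5.9, 4.7, 6.9]
gripper_width: 0.0109
grasp_force: 32.1
```

```bash
python3 -c "
from h import *
st(.5709,.0008)"
```

```text
t 26.35 pos [571.3   1.7  91.3] yaw -35.4 j7 -127.7 F [-5.9  4.7  6.9]
tool dx,dy cm [ 0.01  0.1  -0.  ]
```

Request:
jog_arm([
  [0, 0, 0, 0, 0, 0, 0],
  [0, 0, 0, 0, 0, 0, 0],
  [0, 0, 0, 0, 0, -5, 0],
  [0, 0, -8.3, 0, 0, -5, 0.5],
  [0, 0, -8.3, 0, 0, 0, 0.5],
])

```text
time_s: 26.85
tool_pos: [0.5743, 0.0002, 0.1961]
eef_rot: [-0.001, 0.987, -0.161, 0.005]
wrist_force: [0.3, -1.4, -0.7]
gripper_width: 0.0214
grasp_force: 0.0
```

Request:
jog_arm([
  [0, 0, -8.3, 0, 0, 0, 0.5],
  [0, 0, -8.3, 0, 0, 0, 0.5],
  [0, 0, -8.3, 0, 0, 0, 0.5],
  [0, 0, -8.3, 0, 0, 0, 0.5],
  [0, 0, -8.3, 0, 0, 0, 0.5],
])

```text
time_s: 27.35
tool_pos: [0.5715, 0.0001, 0.1902]
eef_rot: [0.0, 0.98, 0.2, 0.001]
wrist_force: [0.3, -0.1, -0.0]
gripper_width: 0.0216
grasp_force: 0.0
```

Request:
jog_arm([
  [0, 0, -8.3, 0, 0, 0, 0.5],
  [0, 0, -8.3, 0, 0, 0, 0.5],
  [0, 0, -8.3, 0, 0, 0, 0.5],
  [0, 0, -8.3, 0, 0, 0, 0.5],
  [0, 0, -8.3, 0, 0, 0, 0.5],
])

```text
time_s: 27.85
tool_pos: [0.5715, 0.0, 0.1902]
eef_rot: [0.0, 0.846, 0.534, 0.0]
wrist_force: [0.7, 0.3, -0.0]
gripper_width: 0.0216
grasp_force: 0.0
```

Request:
jog_arm([
  [0, 0, -8.3, 0, 0, 0, 0.5],
  [0, 0, -8.3, 0, 0, 0, 0.5],
  [0, 0, -8.3, 0, 0, 0, 0.5],
  [0, 0, -0.9, 0, 0, 0, 0.5],
  [0, 0, 0, 0, 0, 0, 0.5],
])

```text
time_s: 28.35
tool_pos: [0.5714, 0.0, 0.1898]
eef_rot: [0.0, 0.708, 0.706, 0.0]
wrist_force: [0.9, 0.2, 0.5]
gripper_width: 0.0211
grasp_force: 0.0
```

```bash
python3 - <<'E'
from h import *
st(.4376,.0588)
a=arm.read_camera("scene"); g=cv2.cvtColor(a,cv2.COLOR_BGR2GRAY)
i=cv2.cvtColor(cv2.imread("pics/scene0.png"),cv2.COLOR_BGR2GRAY)
for t in (150,165):
  for n,q in(("now",g),("start",i)):
    c,s=disc(q,*proj("scene",[.4376,.0588,.01]),20,t); print(n,c,s)
g=cv2.cvtColor(arm.read_camera("top"),cv2.COLOR_BGR2GRAY)
c,s=disc(g,193,301,25,135); print(ray("top",c,.005),s)
E
```

```text
t 28.35 pos [571.4   0.  189.8] yaw 89.8 j7 -20.1 F [0.9 0.2 0.5]
tool dx,dy cm [ 5.83e+00 -1.34e+01 -1.00e-02]
now [336.41315269 251.84118462] (18.03322982788086, 27.079994201660156)
start [336.68313408 251.72569847] (14.841826438903809, 26.954238891601562)
now [336.24929619 252.52057838] (15.101314544677734, 25.90126609802246)
start [336.55060577 252.28070259] (14.251347541809082, 25.62250328063965)
[0.35211746 0.27776469 0.005     ] (35.02648162841797, 35.986942291259766)
```

p1 and s1 are where they were.

Request:
jog_arm([
  [0, 0, 0, 1.5, -3.4, 0, 0.5],
  [0, 0, 0, 1.5, -3.4, 0, 0.5],
  [0, 0, 0, 1.4, -3.3, 0, 0.5],
  [0, 0, 0, 1.4, -3.3, 0, 0.5],
  [0, 0, 0, 0, 0, 5, 0.5],
])

```text
time_s: 28.95
tool_pos: [0.4379, 0.0599, 0.1443]
eef_rot: [0.004, 0.707, 0.707, 0.004]
wrist_force: [3.3, -1.1, -1.7]
gripper_width: 0.0214
grasp_force: 0.0
```

Request:
jog_arm([
  [0, 0, 0, 0, 0, 5, 0.5],
  [0, 0, 0, 0, 0, 0, 0.5],
  [0, 0, 0, 0, 0, 0, 0.5],
], squeeze=50)

```text
time_s: 29.25
tool_pos: [0.4371, 0.0586, 0.0902]
eef_rot: [-0.0, 0.707, 0.707, -0.001]
wrist_force: [0.3, 0.5, 0.3]
gripper_width: 0.0216
grasp_force: 0.0
```

```bash
python3 -c "
from h import *
st(.4376,.0588)"
```

```text
t 29.25 pos [437.1  58.6  90.2] yaw 90.0 j7 -37.0 F [0.3 0.5 0.3]
tool dx,dy cm [ 0.02  0.05 -0.  ]
```

Request:
jog_arm([
  [0, 0, 0, 0, 0, 4, 0.5],
  [0, 0, 0, 0, 0, 4.1, 0.5],
  [0, 0, 0, 0, 0, 0, 0.5],
  [0, 0, 0, 0, 0, 0, 1],
  [0, 0, 0, 0, 0, 0, 1],
])

```text
time_s: 29.75
tool_pos: [0.4388, 0.0584, 0.0111]
eef_rot: [0.001, 0.707, 0.707, 0.001]
wrist_force: [0.2, 0.6, -0.8]
gripper_width: 0.0098
grasp_force: 48.7
```

Request:
jog_arm([
  [0, 0, 0, 0, 0, 0, 1],
  [0, 0, 0, 0, 0, -5, 1],
  [0, 0, 0, 0, 0, -5, 1],
  [0, 0, 0, 0, 0, -4, 1],
  [0, 0, 0, 3.1, 2.6, 0, 1],
])

```text
time_s: 30.25
tool_pos: [0.4642, 0.0856, 0.1549]
eef_rot: [0.003, 0.709, 0.705, 0.002]
wrist_force: [1.0, -0.6, -1.7]
gripper_width: 0.0097
grasp_force: 48.9
```

Request:
jog_arm([
  [0, 0, 0, 3.1, 2.6, 0, 1],
  [0, 0, 0, 3.1, 2.6, 0, 1],
  [0, 0, 0, 3.2, 2.7, 0, 1],
  [0, 0, 0, 3.2, 2.7, 0, 1],
  [0, 0, 0, 3.2, 2.7, 0, 1],
])

```text
time_s: 30.75
tool_pos: [0.5971, 0.2484, 0.1504]
eef_rot: [0.0, 0.707, 0.707, 0.001]
wrist_force: [1.4, -1.4, -0.5]
gripper_width: 0.0098
grasp_force: 48.9
```

Request:
jog_arm([
  [0, 0, 0, 0, 0, 0, 1],
  [0, 0, 0, 0, 0, 0, 1],
  [0, 0, 0, 0, 0, 0, 1],
])

```text
time_s: 31.05
tool_pos: [0.5958, 0.2464, 0.1494]
eef_rot: [0.0, 0.707, 0.707, 0.0]
wrist_force: [0.8, 0.1, -0.8]
gripper_width: 0.0098
grasp_force: 49.1
```

```bash
python3 -c "
from h import *
st(.5963,.2477); print(arm.get_obs()['gripper_width'])"
```

```text
t 31.05 pos [595.8 246.4 149.4] yaw 90.0 j7 -44.3 F [ 0.8  0.1 -0.8]
tool dx,dy cm [ 0.13  0.05 -0.  ]
0.009760569434179042
```

Request:
jog_arm([
  [0, 0, 0, 0.1, 0, 4, 1],
  [0, 0, 0, 0, 0, 4, 1],
  [0, 0, 0, 0, 0, 2, 1],
  [0, 0, 0, 0, 0, 0.5, 1],
  [0, 0, 0, 0, 0, 0, 1],
])

```text
time_s: 31.55
tool_pos: [0.596, 0.2477, 0.044]
eef_rot: [0.0, 0.707, 0.707, -0.0]
wrist_force: [-0.8, 0.6, -0.1]
gripper_width: 0.0097
grasp_force: 49.1
```

Request:
jog_arm([
  [0, 0, 0, 0, 0, 0.3, 1],
  [0, 0, 0, 0, 0, 0.2, 1],
  [0, 0, 0, 0, 0, 0, 1],
  [0, 0, 0, 0, 0, 0, 1],
])

```text
time_s: 31.95
tool_pos: [0.5968, 0.2484, 0.0401]
eef_rot: [0.001, 0.707, 0.707, 0.001]
wrist_force: [-3.1, -2.5, 10.1]
gripper_width: 0.0098
grasp_force: 50.2
```

Request:
jog_arm([
  [0, 0, 0, 0, 0, -0.1, 0.42],
  [0, 0, 0, 0, 0, 0, 0.42],
  [0, 0, 0, 0, 0, -3, 0.42],
  [0, 0, 0, 0, 0, -5, 0.42],
  [0, 0, 0, 0, 0, -5, 0.42],
])

```text
time_s: 32.45
tool_pos: [0.5955, 0.2483, 0.1709]
eef_rot: [-0.0, 0.707, 0.708, -0.0]
wrist_force: [0.9, -0.1, -0.4]
gripper_width: 0.0248
grasp_force: 0.0
```

Request:
jog_arm([
  [0, 0, 0, 0.5, -4.1, 0, 0.3],
  [0, 0, 0, 0.5, -4.1, 0, 0.3],
  [0, 0, 0, 0.5, -4.1, 0, 0.3],
  [0, 0, 0, 0.5, -4.1, 0, 0.3],
  [0, 0, 0, 0.5, -4, 0, 0.3],
])

```text
time_s: 32.95
tool_pos: [0.3904, 0.2731, 0.1698]
eef_rot: [0.0, 0.707, 0.707, 0.0]
wrist_force: [-0.6, 1.9, -0.0]
gripper_width: 0.0299
grasp_force: 0.0
```

Request:
jog_arm([
  [0, 0, 0, 0.5, -4, 0, 0.3],
  [0, 0, 0, 0, 0, 4, 0.3],
  [0, 0, 0, 0, 0, 4, 0.3],
  [0, 0, 0, 0, 0, 0, 0.3],
  [0, 0, 0, 0, 0, 0, 0.3],
])

```text
time_s: 33.45
tool_pos: [0.3519, 0.2784, 0.0902]
eef_rot: [-0.0, 0.707, 0.708, -0.0]
wrist_force: [0.0, 0.3, 0.3]
gripper_width: 0.0298
grasp_force: 0.0
```

```bash
python3 - <<'E'
from h import *
st(.3521,.2778); b=arm.read_camera("scene"); cv2.imwrite("pics/b1.png",b)
i=cv2.imread("pics/scene0.png")
u=proj("scene",[.352,.278,.0])
x,y=map(int,u); print("diff at s1",np.abs(b[y-8:y+14,x+8:x+22].astype(int)-i[y-8:y+14,x+8:x+22]).mean(), u)
E
```

```text
t 33.45 pos [351.9 278.4  90.2] yaw 90.1 j7 -70.1 F [0.  0.3 0.3]
tool dx,dy cm [-0.06  0.02  0.  ]
diff at s1 8.086580086580087 [404.26802651 225.64278213]
```

Down 8.0, grip, lift, and to w1 (dx −3.1, dy +24.4).

Request:
jog_arm([
  [0, 0, 0, 0, 0, 4, 0.3],
  [0, 0, 0, 0, 0, 4, 0.3],
  [0, 0, 0, 0, 0, 0, 0.3],
  [0, 0, 0, 0, 0, 0, 1],
  [0, 0, 0, 0, 0, 0, 1],
])

```text
time_s: 34.0
tool_pos: [0.3531, 0.279, 0.0118]
eef_rot: [0.0, 0.707, 0.707, 0.002]
wrist_force: [1.2, 0.6, -1.5]
gripper_width: 0.0118
grasp_force: 48.7
```

Request:
jog_arm([
  [0, 0, 0, 0, 0, 0, 1],
  [0, 0, 0, 0, 0, -5, 1],
  [0, 0, 0, 0, 0, -5, 1],
  [0, 0, 0, 0, 0, -4, 1],
  [0, 0, 0, -0.5, 4.1, 0, 1],
])

```text
time_s: 34.5
tool_pos: [0.3924, 0.2755, 0.1562]
eef_rot: [0.001, 0.705, 0.709, 0.004]
wrist_force: [1.0, 0.8, -3.2]
gripper_width: 0.0118
grasp_force: 49.4
```

Request:
jog_arm([
  [0, 0, 0, -0.5, 4.1, 0, 1],
  [0, 0, 0, -0.5, 4.1, 0, 1],
  [0, 0, 0, -0.5, 4.1, 0, 1],
  [0, 0, 0, -0.5, 4, 0, 1],
  [0, 0, 0, -0.5, 4, 0, 1],
])

```text
time_s: 35.0
tool_pos: [0.5977, 0.2476, 0.1512]
eef_rot: [0.0, 0.707, 0.707, 0.001]
wrist_force: [0.5, 1.0, -1.2]
gripper_width: 0.0118
grasp_force: 49.4
```

Request:
jog_arm([
  [0, 0, 0, 0, 0, 0, 1],
  [0, 0, 0, 0, 0, 0, 1],
  [0, 0, 0, 0, 0, 0, 1],
])

```text
time_s: 35.3
tool_pos: [0.5953, 0.2486, 0.1504]
eef_rot: [-0.0, 0.707, 0.708, 0.0]
wrist_force: [0.9, 0.9, -0.4]
gripper_width: 0.0118
grasp_force: 49.4
```

```bash
python3 - <<'E'
from h import *
st(.5963,.2477); a=arm.read_camera("top"); b=arm.read_camera("scene")
cv2.imwrite("pics/b2.png",np.hstack([cv2.resize(b[190:320,370:500],(400,400),interpolation=cv2.INTER_CUBIC),cv2.resize(a[130:260,150:280],(400,400))]))
E
```

```text
t 35.3 pos [595.3 248.6 150.4] yaw 90.1 j7 -45.4 F [ 0.9  0.9 -0.4]
tool dx,dy cm [-0.09  0.1  -0.  ]
```

View pics/b2.png

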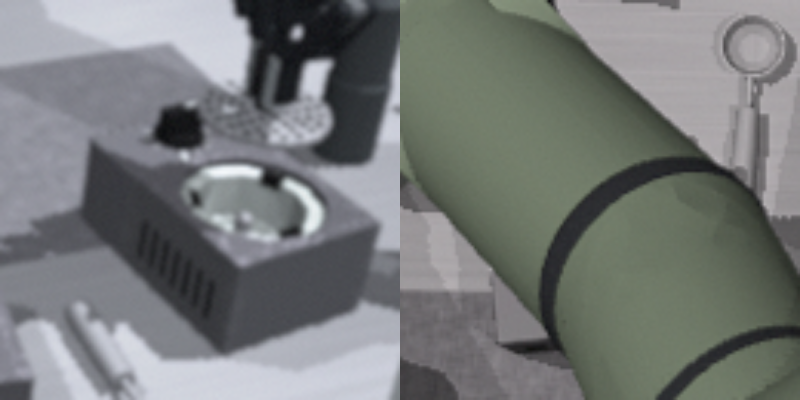

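Screen held level over well 1. Lower and press.

Request:
jog_arm([
  [0, 0, 0, -0.1, 0.1, 3, 1],
  [0, 0, 0, 0, 0, 2.2, 1],
  [0, 0, 0, 0, 0, 0.6, 1],
  [0, 0, 0, 0, 0, 0.4, 1],
  [0, 0, 0, 0, 0, 0, 1],
])

```text
time_s: 35.9
tool_pos: [0.5971, 0.2477, 0.0881]
eef_rot: [0.0, 0.707, 0.707, 0.0]
wrist_force: [0.3, -0.3, -2.2]
gripper_width: 0.0117
grasp_force: 49.4
```

Request:
jog_arm([
  [0, 0, 0, 0, 0, 0.3, 1],
  [0, 0, 0, 0, 0, 0.3, 1],
  [0, 0, 0, 0, 0, 0.3, 1],
  [0, 0, 0, 0, 0, 0, 1],
  [0, 0, 0, 0, 0, 0, 1],
])

```text
time_s: 36.4
tool_pos: [0.5978, 0.248, 0.0813]
eef_rot: [0.001, 0.707, 0.707, 0.001]
wrist_force: [-9.4, -4.0, 31.8]
gripper_width: 0.0116
grasp_force: 53.0
```

Request:
jog_arm([
  [0, 0, 0, 0, 0, -0.4, 1],
  [0, 0, 0, 0, 0, 0, 0.3],
  [0, 0, 0, 0, 0, 0, 0.3],
  [0, 0, 0, 0, 0, -4, 0.3],
  [0, 0, 0, 0, 0, -4, 0.3],
])

```text
time_s: 36.9
tool_pos: [0.5963, 0.247, 0.1625]
eef_rot: [-0.001, 0.707, 0.707, -0.001]
wrist_force: [1.0, 0.1, 0.2]
gripper_width: 0.0301
grasp_force: 0.0
```

Request:
jog_arm([
  [0, 0, 0, -0.4, -4.1, 0, 0],
  [0, 0, 0, -0.4, -4.1, 0, 0],
  [0, 0, 0, 0, 0, 0, 0],
  [0, 0, 0, 0, 0, 0, 0],
  [0, 0, 0, 0, 0, 0, 0],
])

```text
time_s: 37.4
tool_pos: [0.5159, 0.2393, 0.1625]
eef_rot: [0.0, 0.707, 0.707, 0.0]
wrist_force: [-0.4, -0.5, -0.8]
gripper_width: 0.0427
grasp_force: 0.0
```

```bash
python3 -c "
from h import *
st(.5146,.2402)"
```

```text
t 37.4 pos [515.9 239.3 162.5] yaw 90.0 j7 -49.2 F [-0.4 -0.5 -0.8]
tool dx,dy cm [ 0.09 -0.13 -0.  ]
```

Request:
jog_arm([
  [0, 0, -8.1, 0, 0, 0, 0],
  [0, 0, -8.1, 0, 0, 0, 0],
  [0, 0, -8.1, 0, 0, 0, 0],
  [0, 0, -8.1, 0, 0, 0, 0],
  [0, 0, -8.1, 0, 0, 0, 0],
])

```text
time_s: 37.9
tool_pos: [0.5158, 0.2393, 0.1621]
eef_rot: [-0.0, 0.416, 0.909, 0.0]
wrist_force: [-0.2, -0.4, -0.1]
gripper_width: 0.0426
grasp_force: 0.0
```

Request:
jog_arm([
  [0, 0, -8.1, 0, 0, 0, 0],
  [0, 0, -8.1, 0, 0, 0, 0],
  [0, 0, -8.1, 0, 0, 0, 0],
  [0, 0, -8.1, 0, 0, 0, 0],
  [0, 0, -8.1, 0, 0, 0, 0],
])

```text
time_s: 38.4
tool_pos: [0.5159, 0.2392, 0.1621]
eef_rot: [-0.0, 0.076, 0.997, 0.0]
wrist_force: [0.1, -0.8, -1.0]
gripper_width: 0.0424
grasp_force: 0.0
```

Request:
jog_arm([
  [0, 0, -8.1, 0, 0, 0, 0],
  [0, 0, -8.1, 0, 0, 0, 0],
  [0, 0, -8.1, 0, 0, 0, 0],
  [0, 0, -8.1, 0, 0, 0, 0],
  [0, 0, -8.1, 0, 0, 0, 0],
])

```text
time_s: 38.9
tool_pos: [0.5159, 0.2392, 0.1621]
eef_rot: [-0.0, -0.274, 0.962, 0.0]
wrist_force: [0.4, -0.4, -0.3]
gripper_width: 0.0426
grasp_force: 0.0
```

Request:
jog_arm([
  [0, 0, -8.1, 0, 0, 0, 0],
  [0, 0, -8.1, 0, 0, 0, 0],
  [0, 0, -8.1, 0, 0, 0, 0],
  [0, 0, -8.1, 0, 0, 0, 0],
  [0, 0, -8.1, 0, 0, 0, 0],
])

```text
time_s: 39.4
tool_pos: [0.5159, 0.2392, 0.1621]
eef_rot: [-0.0, -0.59, 0.808, 0.0]
wrist_force: [-0.2, 0.3, -0.2]
gripper_width: 0.0427
grasp_force: 0.0
```

Request:
jog_arm([
  [0, 0, -8.1, 0, 0, 0, 0],
  [0, 0, -8.1, 0, 0, 0, 0],
  [0, 0, 0, 0, 0, 0, 0],
  [0, 0, 0, 0, 0, 0, 0],
])

```text
time_s: 39.8
tool_pos: [0.5154, 0.2392, 0.1621]
eef_rot: [-0.0, -0.694, 0.72, 0.001]
wrist_force: [0.1, -0.1, -0.1]
gripper_width: 0.0426
grasp_force: 0.0
```

```bash
python3 -c "
from h import *
st(.5146,.2402)"
```

```text
t 39.8 pos [515.4 239.2 162.1] yaw -92.1 j7 105.5 F [ 0.1 -0.1 -0.1]
tool dx,dy cm [-0.09  0.09  0.  ]
```

Request:
jog_arm([
  [0, 0, 0, -0.1, 0.1, 4, 0],
  [0, 0, 0, 0, 0, 3.3, 0],
  [0, 0, 0, 0, 0, 0, 0],
])

```text
time_s: 40.1
tool_pos: [0.5129, 0.2392, 0.0863]
eef_rot: [-0.002, -0.695, 0.719, 0.001]
wrist_force: [0.0, -0.2, 0.2]
gripper_width: 0.0427
grasp_force: 0.0
```

Request:
jog_arm([
  [0, 0, 0, 0, 0, 0, 1],
  [0, 0, 0, 0, 0, 0, 1],
  [0, 0, 0, 0, 0, 0, 1],
  [0, 0, 0, 0, 0, 0, 1],
], squeeze=30)

```text
time_s: 40.5
tool_pos: [0.5156, 0.2404, 0.0914]
eef_rot: [0.001, -0.696, 0.718, -0.001]
wrist_force: [5.0, -2.7, 5.7]
gripper_width: 0.011
grasp_force: 32.9
```

Request:
jog_arm([
  [0, 0, 7.8, 0, 0, 0, 1],
  [0, 0, 7.8, 0, 0, 0, 1],
  [0, 0, 7.8, 0, 0, 0, 1],
  [0, 0, 7.8, 0, 0, 0, 1],
  [0, 0, 7.8, 0, 0, 0, 1],
])

```text
time_s: 41.0
tool_pos: [0.5151, 0.2406, 0.0914]
eef_rot: [0.001, -0.414, 0.91, -0.0]
wrist_force: [0.0, -1.6, 5.8]
gripper_width: 0.011
grasp_force: 33.0
```

```bash
python3 -c "
from h import *
st(.5146,.2402)"
```

```text
t 41.0 pos [515.1 240.6  91.4] yaw -131.1 j7 65.8 F [ 0.  -1.6  5.8]
tool dx,dy cm [ 0.07  0.01 -0.  ]
```

Request:
jog_arm([
  [0, 0, 7.8, 0, 0, 0, 1],
  [0, 0, 7.8, 0, 0, 0, 1],
  [0, 0, 7.8, 0, 0, 0, 1],
  [0, 0, 7.8, 0, 0, 0, 1],
  [0, 0, 7.8, 0, 0, 0, 1],
])

```text
time_s: 41.5
tool_pos: [0.5149, 0.2411, 0.0914]
eef_rot: [0.001, -0.086, 0.996, 0.001]
wrist_force: [0.3, -0.0, 4.0]
gripper_width: 0.011
grasp_force: 32.8
```

Request:
jog_arm([
  [0, 0, 7.8, 0, 0, 0, 1],
  [0, 0, 7.8, 0, 0, 0, 1],
  [0, 0, 8, 0, 0, 0, 1],
  [0, 0, 8, 0, 0, 0, 1],
  [0, 0, 0, 0, 0, 0, 1],
])

```text
time_s: 42.0
tool_pos: [0.5149, 0.2415, 0.0913]
eef_rot: [0.001, 0.187, 0.982, 0.001]
wrist_force: [1.5, 1.9, 8.8]
gripper_width: 0.011
grasp_force: 33.3
```

```bash
python3 -c "
from h import *
st(.5146,.2402)"
```

```text
t 42.0 pos [514.9 241.5  91.3] yaw 158.5 j7 3.9 F [1.5 1.9 8.8]
tool dx,dy cm [-0.02 -0.13 -0.  ]
```

Request:
jog_arm([
  [0, 0, 0, 0, 0, 0, 0],
  [0, 0, 0, 0, 0, 0, 0],
  [0, 0, 0, 0, 0, -5, 0],
  [0, 0, 0, 0, 0, -5, 0],
  [0, 0, 0, 0, 0, -5, 0],
])

```text
time_s: 42.5
tool_pos: [0.5134, 0.2401, 0.2412]
eef_rot: [-0.001, 0.184, 0.983, -0.0]
wrist_force: [0.9, -0.1, 0.8]
gripper_width: 0.0426
grasp_force: 0.0
```

Request:
jog_arm([
  [0, 0, 0, -1.3, -4.4, 0, 0],
  [0, 0, 0, -1.3, -4.4, 0, 0],
  [0, 0, 0, -1.3, -4.4, 0, 0],
  [0, 0, 0, -1.3, -4.4, 0, 0],
  [0, 0, 0, -1.3, -4.4, 0, 0],
])

```text
time_s: 43.0
tool_pos: [0.4938, 0.0098, 0.2395]
eef_rot: [-0.0, 0.184, 0.983, -0.0]
wrist_force: [1.2, -0.4, 0.8]
gripper_width: 0.0428
grasp_force: 0.0
```

Request:
jog_arm([
  [0, 0, 0, -1.3, -4.4, 0, 0],
  [0, 0, 0, -1.3, -4.4, 0, 0],
  [0, 0, 0, -1.3, -4.4, 0, 0],
  [0, 0, 0, -1.3, -4.4, 0, 0],
  [0, 0, 0, -1.3, -4.4, 0, 0],
])

```text
time_s: 43.5
tool_pos: [0.4741, -0.2188, 0.2396]
eef_rot: [-0.0, 0.184, 0.983, -0.0]
wrist_force: [1.9, 0.1, -0.7]
gripper_width: 0.0426
grasp_force: 0.0
```

Request:
jog_arm([
  [0, 0, 0, -1.3, -4.4, 0, 0],
  [0, 0, 0, -1.3, -4.4, 0, 0],
  [0, 0, 0, -1.3, -4.4, 0, 0],
  [0, 0, 0, -1.3, -4.4, 0, 0],
  [0, 0, 0, 0, 0, 0, 0],
])

```text
time_s: 44.0
tool_pos: [0.4566, -0.4058, 0.2383]
eef_rot: [-0.001, 0.188, 0.982, -0.0]
wrist_force: [-1.0, 1.1, -0.3]
gripper_width: 0.0428
grasp_force: 0.0
```

```bash
python3 - <<'E'
from h import *
st(); im=arm.read_camera("top"); b=arm.read_camera("scene"); cv2.imwrite("pics/f_top.png",im); cv2.imwrite("pics/f_scene.png",b)
P=[cv2.resize(im[y:y+100,x:x+88],None,fx=3,fy=3,interpolation=cv2.INTER_CUBIC) for x,y in((162,148),(275,128),(393,143))]
cv2.imwrite("pics/final.png",np.vstack([np.hstack(P),cv2.resize(b[215:370,130:510],(792,300),interpolation=cv2.INTER_CUBIC)]))
g=cv2.cvtColor(im,cv2.COLOR_BGR2GRAY)
E
```

```text
t 44.0 pos [ 456.6 -405.8  238.3] yaw 158.3 j7 81.1 F [-1.   1.1 -0.3]
```

View pics/final.png

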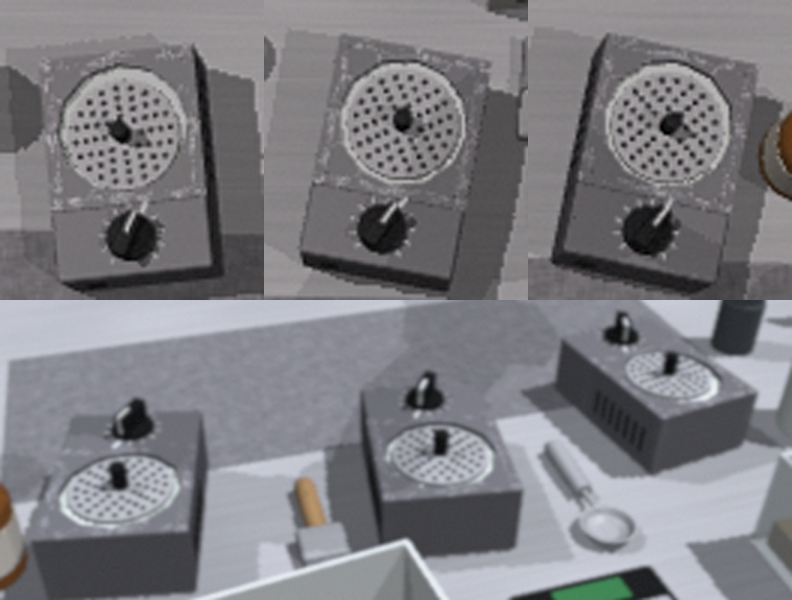

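```bash
python3 - <<'E'
from h import *
top=cv2.imread("pics/f_top.png"); g=cv2.cvtColor(top,cv2.COLOR_BGR2GRAY)
s=cv2.cvtColor(cv2.imread("pics/f_scene.png"),cv2.COLOR_BGR2GRAY)
W=[(.5963,.2477),(.6526,-.0118),(.6256,-.2788)]; K=[(.5149,.2410),(.5711,.0010),(.5427,-.2632)]
def pin(q,u,r=14):  # centroid of the dark handle pin
    x,y=map(int,u); m=(q[y-r:y+r,x-r:x+r]<45).astype(np.uint8)*255
    c=max(blobs(m,8,400),key=cv2.contourArea); pts=c[:,0]+(x-r,y-r); return pts
for i,(w,k) in enumerate(zip(W,K)):
    c,sz=disc(g,*proj("top",[*w,.075]),30,140); print(i+1,"bright disc",np.round(ray("top",c,.075)*1000,1),np.round(sz,1))
    a=pin(g,proj("top",[*w,.09])); b=pin(s,proj("scene",[*w,.088]))
    pc,bc=a.mean(0),b.mean(0); print("  pin top-view @.09",np.round(ray("top",pc,.09)*1000,1)," scene @.0875",np.round(ray("scene",bc,.0875)*1000,1),"rows",b[:,1].min(),b[:,1].max())
    # expected rows of pin bottom/top in the scene for a seated screen
    print("  expected rows",proj("scene",[*w,.1])[1].round(1),proj("scene",[*w,.075])[1].round(1))
    x,y=map(int,proj("top",[*k,.1])); r=9; yy,xx=np.where(g[y-r:y+r,x-r:x+r]>130)
    P=np.array([ray("top",(u+x-r,v+y-r),.102)[:2] for u,v in zip(xx,yy)]); d=P-np.array(k)
    d=d[np.linalg.norm(d,axis=1)<.02]; m=d.mean(0); print("  pointer yaw",np.degrees(np.arctan2(m[1],m[0])).round(1),len(d),"cooler yaw",np.degrees(np.arctan2(w[1]-k[1],w[0]-k[0])).round(1))
E
```

```text
1 bright disc [597.4 252.1  75. ] [42.3 52.8]
  pin top-view @.09 [593.2 251.2  90. ]  scene @.0875 [590.7 252.   87.5] rows 243 252
  expected rows 244.4 254.5
  pointer yaw 19.7 16 cooler yaw 4.7
2 bright disc [722. -23.  75.] [ 45.5 105.1]
  pin top-view @.09 [652.5 -12.1  90. ]  scene @.0875 [650.1 -12.1  87.5] rows 283 294
  expected rows 283.6 294.5
  pointer yaw -15.9 13 cooler yaw -8.9
3 bright disc [ 658.2 -287.8   75. ] [46.2 80.6]
  pin top-view @.09 [ 621.1 -276.6   90. ]  scene @.0875 [ 618.9 -278.5   87.5] rows 300 311
  expected rows 302.6 313.9
  pointer yaw -38.0 15 cooler yaw -10.7
```

```bash
python3 - <<'E'
from h import *
g=cv2.cvtColor(cv2.imread("pics/f_top.png"),cv2.COLOR_BGR2GRAY)
for k,t in zip([(.5149,.2410),(.5711,.0010),(.5427,-.2632)],(-22.3,-35.9,-37.7)):
    x,y=map(int,proj("top",[*k,.102])); r=13; c=cv2.resize(g[y-r:y+r,x-r:x+r],None,fx=4,fy=4,interpolation=cv2.INTER_CUBIC)
    for th in (120,140):
        for b in blobs((c>th).astype(np.uint8)*255,40,600):
            vx,vy,_,_=cv2.fitLine(b,cv2.DIST_L2,0,.01,.01).ravel(); e=cv2.minAreaRect(b)
            p=b[:,0].mean(0)/4-r
            if max(e[1])>2*min(e[1]): print(t,th,"centre px",p.round(1),"line yaw",np.degrees(np.arctan(vx/vy)).round(1),np.round(e[1],0))
E
```

```text
-22.3 120 centre px [ -9.8 -11.2] line yaw -88.5 [12. 26.]
-22.3 140 centre px [ 2.3 -3.3] line yaw -23.9 [ 5. 28.]
-35.9 120 centre px [ 4.5 -4.6] line yaw -47.3 [12. 47.]
-35.9 120 centre px [  3.6 -11. ] line yaw -88.8 [17. 36.]
-35.9 140 centre px [ 2.7 -3.3] line yaw -37.0 [ 5. 29.]
-35.9 140 centre px [ 7.2 -6.7] line yaw -42.8 [ 6. 16.]
-37.7 120 centre px [ 3.6 -4.4] line yaw -30.4 [10. 47.]
-37.7 120 centre px [  5.3 -11.8] line yaw -83.2 [17. 55.]
-37.7 140 centre px [ 3.4 -3.9] line yaw -33.3 [ 7. 40.]
-37.7 140 centre px [  1.7 -12.6] line yaw -85.4 [ 6. 16.]
```

```bash
python3 -c "
from station import arm
print(arm.sign_off())"
```

```text
the job is handed in; nothing more can be done
None
```

The job is handed in, but the verdict was not reported back: all three coolers have a pan on the well floor, a screen pressed home (screens 1 and 3 about 5 mm off centre, within the 7 mm allowed) and the dial on 6.

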